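# Lock reference vials in their case

## Robot

A 7-joint arm with a two-finger parallel gripper is mounted at the origin on the work surface; the furniture and walls round the work are solid. World frame = base frame: x ahead of the robot, y to its left, z up, the work surface at z = 0. Lengths are in m, angles in rad, forces in N, time in s.
With the tool pointing down it reaches from about 0.4 to 0.85 m from the base axis. Payload 4.5 kg.
Tool frame: the origin (TCP) lies at the very end of the fingers, on their centre line; the grasp point (between the pads) lies 19 mm behind it (r.grip_depth is the z of the grasp point in the tool frame, in m); z points along the fingers, y is the line along which they close (so a half turn about z gives the same grasp; the last joint's range is limited). The gripper opens to 88 mm and grips with 3 to 60 N. Pads are 18 mm wide; open, the fingers measure 123 mm over their backs; the gripper's body (75 mm by 187 mm) begins 45 mm behind the grasp point.
Start: joints at [-1.246, 0.689, -0.195, 1.565, 0.157, 0.902, -0.215], TCP at [0.179, 0.599, 0.239] pointing down, gripper open.
Joint ranges: [-3.01, 3.01], [-0.46, 2.08], [-1.47, 1.51], [0.13, 2.56], [-1, 4.14], [0.04, 2.09], [-2.66, 2.66]. Speed limits (rad/s): [2.57, 2.57, 3.14, 3.14, 3.14, 3.14, 3.14].

## Interface

Orientations are given as a unit quaternion [x, y, z, w].
In Python, from plant import r gives the robot as it stands.
- The arm moves only by the shell command python3 steer.py [FORCE], which reads ROWS from standard input. ROWS is a JSON list that holds a single list of rows (three levels of brackets), with 1 to 10 rows, each of 7 numbers: the opening from 0.0 (shut) to 1.0 (fully open), then dx, dy, dz in m, then a rotation vector rx, ry, rz in rad; each row is the pose to reach, as a shift and turn from the pose commanded when the command began, along the tool's axes at that moment; what a row does not reach only later rows make up. A row lasts 1/10 s, in which the tool goes at most 0.05 m and 0.15 rad, less where a joint would pass 70% of its speed; a pose out of reach is approached as far as the arm can. The fingers move at their own pace and stop on an object; FORCE is the grip in N (left out, the last holds). Time passes only in rows, so rows that do not move let the fingers close. It prints the time, the measured TCP pose, the force, the opening and the grip force at its end. Input that does not fit is refused with a message, and nothing moves.
- r.get_state(): the state, without advancing time (a new reading comes with each control period).
- r.snapshot(name): name is "scene" or "side" or "wrist"; returns the picture (480x640x3 uint8, red, green, blue); there is no depth.
- r.camera_params(name): a dict with "fx", "fy", "cx", "cy" (pixels), "k1" (the pictures are not rectified: a ray, as slopes to the right and down, at radius r is drawn at 1 + k1 r^2 times it, then the intrinsics apply), "rvec" (rotation vector, rad) and "tvec" (3), from world to camera coordinates, as OpenCV has them. Camera axes: x right, y down, z forward; pixel columns grow to the right and rows downward; lengths in m; the calibration is good to about 2 mm. A picture is of the moment at which its call begins: read the wrist's pose just before it. camera_params takes no time and is no camera call; for the wrist camera it gives the pose at the moment of the call.
- r.finish_job(): hands the job in; it is judged then, once.
The state is a dict: "clock": time; "q": joint angles; "qd": joint speeds; "joint_torque": joint torques, N m; "tool_pos": TCP position; "eef_rot": TCP orientation; "contact_force": force on the tool from outside, world axes, zero at the start; "moment": the same for the moment, N m; "opening": opening from 0.0 (shut) to 1.0 (fully open); "finger_force": force on a finger pad.
Only numpy, scipy, OpenCV 4.12 (cv2) and the standard library are available. Lean on these libraries where they do the work, as an engineer would, in place of code of your own. Each camera call takes 0.05 s, during which the arm holds its last target. There are 200 camera calls.

## Task

Stand every small white vial that is on the worktop upright in a socket of its own in the open grey case, then shut the lid fully. Take the key from its stand, put it fully home in the lock in front of the case, turn it a quarter turn clockwise to the stop to lock the case, then pull the key out and stand it back fully home in its stand. Leave the petri dish and the tall tube where they are.

Things in the scene. Friction and masses are not known exactly. Their poses are not given: they have to be found in the camera images.
- case: fixed grey vial case, 110 (x) x 190 (y) x 42 mm high, 5 mm walls; origin at the centre of its underside. Its -x side, with the lock, faces the robot; its +x side carries the lid hinge. The black insert inside has its top 26 mm above the worktop. (Above the far left of the worktop hangs a wall shelf, 0.52 m up, front edge along x + y = 0.87 m.)
- row (a point): middle of the row of four round sockets in the insert, on the socket floor, 10 mm above the worktop; axes as the case. Sockets lie along y at -63, -21, +21 and +63 mm; each is 28 mm wide, 16 mm deep.
- lid (a joint): angle of the case's lid: 0 shut, about 1.62 to 1.75 (stop) standing open. The hinge is stiff: the lid stays at any angle until it is pushed.
- lid_hinge (a point): middle of the lid's hinge line (parallel to the case's y), at case x = +55 mm, 42 mm above the worktop. The lid is a 110 x 190 mm plate 8 mm thick, 42 to 50 mm above the worktop when shut, with a knob on its top near the front edge, in the middle of its width, standing about 40 mm off it.
- lock (a joint): angle of the lock cylinder: 0 to 0.3 unlocked at the start, 1.57 (stop) locked; grows clockwise seen from above; stays where it is left (about 0.03 N m). A flat tongue 4 mm high on it, reaching 48 mm from the axis, lies beside the lid when unlocked and over its front edge when locked.
- slot (a point): mouth of the key slot, on the vertical axis of the lock cylinder; turns with it. Slot 17 mm along this frame's x, 8.5 mm along its y, 28 mm deep, rim bevelled 2 mm; mouth 50 mm above the worktop, in a 56 x 56 mm block in front of the case (axis at case x = -86, y = -50 mm).
- key: loose key, upright in its stand at the start; origin at the middle of the blade's lower end, z up. Blade 14 (x) x 6 (y) mm, 24 mm long; then a round shoulder 25 mm across, 6 mm thick, that comes to rest on the slot's mouth; then a flat black bow 30 (x) x 9 (y) mm, 30 to 70 mm above the origin, to grip across y. Fits either way round, with about 0.2 rad of play in a slot. About 60 g.
- key_stand: fixed black key stand: block 44 x 34 mm on a 54 x 44 mm foot, 36 mm high; origin at the centre of its underside. In its top is a slot 17 (x) x 8.5 (y) mm, 30 mm deep, rim bevelled 2 mm; the key's shoulder rests on the top, so that a key in it has its origin 12 mm above the worktop.
- vial_1: loose small white screw vial, standing on the worktop at the start; 28 mm high; body 21 mm across up to 18 mm, then a round cap 25 mm across; about 30 g, heavy at the foot; origin at the centre of its underside. Three or four of the four vials are present.
- vial_2: loose small white screw vial, standing on the worktop at the start; 28 mm high; body 21 mm across up to 18 mm, then a round cap 25 mm across; about 30 g, heavy at the foot; origin at the centre of its underside. Three or four of the four vials are present.
- vial_3: loose small white screw vial, standing on the worktop at the start; 28 mm high; body 21 mm across up to 18 mm, then a round cap 25 mm across; about 30 g, heavy at the foot; origin at the centre of its underside. Three or four of the four vials are present.
- vial_4: loose small white screw vial, standing on the worktop at the start; 28 mm high; body 21 mm across up to 18 mm, then a round cap 25 mm across; about 30 g, heavy at the foot; origin at the centre of its underside. Three or four of the four vials are present.
- petri: bystander: flat round petri dish 61 mm across, 16 mm high, standing among the vials; origin at the centre of its underside; to be left alone.
- tube_in_work: bystander: capped sample tube 35 mm across, 115 mm high, standing upright near the vials; origin at the centre of its underside; to be left alone.

How it is judged:
On the way, in this order (a step that is already met when the one before it is completed fails the run):
1. all vials stand seated in sockets, the lid still open (z of vial_1 in the frame of case between 0.005 and 0.0145 m and x of vial_1 in the frame of case between -0.006 and 0.006 m and y of vial_1 in the frame of case between -0.075 and 0.075 m and angle between each of vial_1, vial_2, vial_3, vial_4's own z axis and vertical below 0.2 rad and z of vial_2 in the frame of case between 0.005 and 0.0145 m and x of vial_2 in the frame of case between -0.006 and 0.006 m and y of vial_2 in the frame of case between -0.075 and 0.075 m and z of vial_3 in the frame of case between 0.005 and 0.0145 m and x of vial_3 in the frame of case between -0.006 and 0.006 m and y of vial_3 in the frame of case between -0.075 and 0.075 m and z of vial_4 in the frame of case between 0.005 and 0.0145 m and x of vial_4 in the frame of case between -0.006 and 0.006 m and y of vial_4 in the frame of case between -0.075 and 0.075 m and value of joint lid above 1.2 rad), for 0.2 s.
2. the lid is shut, before the lock is turned (value of joint lid below 0.05 rad and value of joint lock below 0.6 rad), for 0.2 s.
3. the key is home in the lock, not yet turned (all of step 2 and horizontal distance between key and slot below 0.004 m and z of key in the frame of slot below -0.019 m and angle between key's own z axis and vertical below 0.15 rad), for 0.1 s.
4. the key in it turns the lock to locked (horizontal distance between key and slot below 0.004 m and z of key in the frame of slot below -0.019 m and angle between key's own z axis and vertical below 0.15 rad and value of joint lock above 1.35 rad and value of joint lid below 0.05 rad), for 0.1 s.
At the end, for the whole second after the job is handed in: Every vial present stands upright (within 0.2 rad) seated in a socket (underside under 14.5 mm above the worktop), the lid is within 0.05 rad of shut, the lock is at 1.35 rad or more, and the key stands at rest in its stand (within 4 mm of the slot's centre, at most 4 mm short of home) (z of vial_1 in the frame of case between 0.005 and 0.0145 m and x of vial_1 in the frame of case between -0.006 and 0.006 m and y of vial_1 in the frame of case between -0.075 and 0.075 m and angle between each of vial_1, vial_2, vial_3, vial_4's own z axis and vertical below 0.2 rad and z of vial_2 in the frame of case between 0.005 and 0.0145 m and x of vial_2 in the frame of case between -0.006 and 0.006 m and y of vial_2 in the frame of case between -0.075 and 0.075 m and z of vial_3 in the frame of case between 0.005 and 0.0145 m and x of vial_3 in the frame of case between -0.006 and 0.006 m and y of vial_3 in the frame of case between -0.075 and 0.075 m and z of vial_4 in the frame of case between 0.005 and 0.0145 m and x of vial_4 in the frame of case between -0.006 and 0.006 m and y of vial_4 in the frame of case between -0.075 and 0.075 m and value of joint lid below 0.05 rad and value of joint lock above 1.35 rad and horizontal distance between key and key_stand below 0.004 m and z of key in the frame of key_stand below 0.016 m and angle between key's own z axis and vertical below 0.12 rad and linear speed of key below 0.02 m/s); the robot touches nothing.
It fails at once if the petri dish or the tall tube is moved more than 3 cm (distance of any of petri, tube_in_work from where it was at the start of the episode above 0.03 m).
Of vial_1, vial_2, vial_3, vial_4 only 3 to 4 are there at a start; the rules pass over those that are not, and their reading is None.
At some moment in a run one of vial_1, vial_2, vial_3, vial_4 may be knocked a few centimetres aside while the robot is not near it.
It also fails if it takes over 184 s, if anything falls off the work surface, if the arm or the gripper's body presses on something with over 40 N, if the wrist force passes 120 N, or if a joint passes its speed limit or range.

## Working session

There is one attempt and no reset: what is moved stays moved. The work goes in short steps, Python scripts to look and compute and a shell command to move; the robot and the scene stay as the last step left them, time stands still between calls to the robot, and variables do not carry over. Pictures are saved under pics/ and viewed, at most 14 in all, crops included, and the job is handed in when it is done.

```bash
ls; mkdir -p pics; python3 - <<'E'
from plant import r
import cv2
for n in("scene","side","wrist"):
    p=r.camera_params(n);print(n,{k:(v if not hasattr(v,'tolist') else v.tolist()) for k,v in p.items()})
    cv2.imwrite(f"pics/{n}0.png",r.snapshot(n)[:,:,::-1])
s=r.get_state();print(s["clock"],s["tool_pos"],s["eef_rot"],r.grip_depth)
E
```

```text
pics
plant.py
steer.py
scene {'fx': 436.3441731053936, 'fy': 436.3441731053936, 'cx': 320.74190229915143, 'cy': 233.96469426464031, 'k1': 0.018456929640856712, 'rvec': [2.1204232403439582, -1.1821744465342963, 0.47986175684492094], 'tvec': [-0.2384076391779522, 0.3737214916560369, 0.8104666598712574]}
side {'fx': 487.976513030451, 'fy': 487.976513030451, 'cx': 318.51879072907593, 'cy': 232.65911587834808, 'k1': -0.016816615300945678, 'rvec': [2.122913621975892, -0.3563567099060514, 0.2185380900621018], 'tvec': [-0.46720091176578843, 0.14528562508173534, 0.9594844416581708]}
wrist {'fx': 398.83222608358955, 'fy': 398.83222608358955, 'cx': 319.67562858857383, 'cy': 245.9971416400774, 'k1': -0.059834874880789375, 'rvec': [-2.311483511945425, -1.7218500715512834, -0.26547377165630903], 'tvec': [-0.6242823300748496, -0.04199493900592387, 0.3910130078138066]}
0.15 [0.17908519 0.59830613 0.23810077] [ 1.44858271e-01  9.89452174e-01 -6.87529050e-04 -5.76654472e-05] -0.0187
```

View pics/scene0.png

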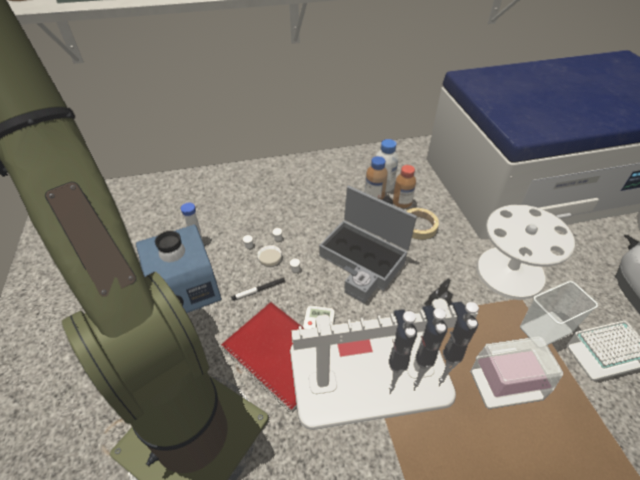

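View pics/side0.png

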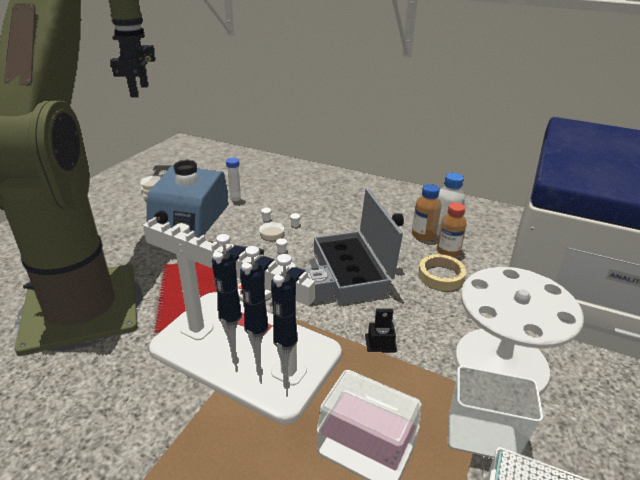

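View pics/wrist0.png

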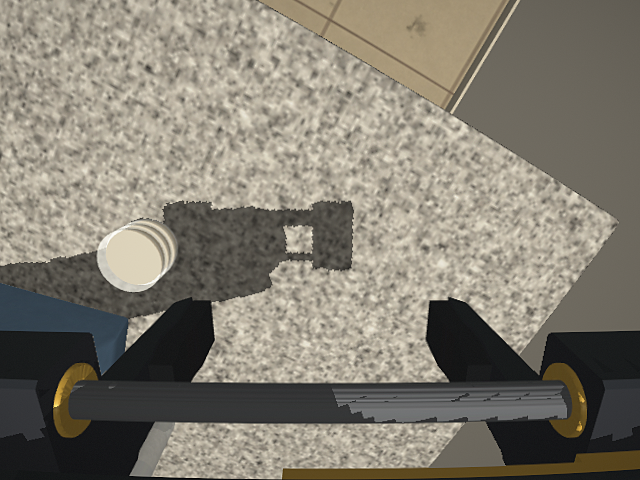

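The scene picture shows vials at (248,242), (278,235) and (295,266), the petri dish at (269,256), the tube at (189,215), the case around (365,250) and the key stand at about (437,293). The side picture shows vials at (266,215), (295,221) and (282,247), and the stand at (381,335). The wrist view shows only some other dish.

```bash
cat > h.py <<'E'
import numpy as np,cv2
from scipy.spatial.transform import Rotation as R
from plant import r
def D(p): return np.array([p['k1'],0,0,0.])
def K(p): return np.array([[p['fx'],0,p['cx']],[0,p['fy'],p['cy']],[0,0,1.]])
def proj(p,X): return cv2.projectPoints(np.float64(X).reshape(-1,1,3),np.float64(p['rvec']),np.float64(p['tvec']),K(p),D(p))[0].reshape(-1,2)
def ray(p,uv):
    x=cv2.undistortPoints(np.float64(uv).reshape(-1,1,2),K(p),D(p)).reshape(-1,2)
    A=cv2.Rodrigues(np.float64(p['rvec']))[0]
    return -A.T@np.float64(p['tvec']), np.c_[x,np.ones(len(x))]@A
def plane(p,uv,z):
    c,d=ray(p,uv); return c+d*((z-c[2])/d[:,2])[:,None]
def delta(pos,yaw=None):
    """shift in tool axes and rotvec to reach TCP pos, tool down, tool y axis at yaw (world, mod pi)"""
    s=r.get_state();T=R.from_quat(s['eef_rot']);sh=T.inv().apply(np.array(pos)-s['tool_pos'])
    y=T.as_matrix()[:,1];cy=np.arctan2(y[1],y[0])
    if yaw is None: yaw=cy
    yaw=cy+(yaw-cy+np.pi/2)%np.pi-np.pi/2
    Y=np.array([np.cos(yaw),np.sin(yaw),0]);Z=np.array([0,0,-1.]);G=R.from_matrix(np.c_[np.cross(Y,Z),Y,Z])
    rv=(T.inv()*G).as_rotvec()
    print('t',round(s['clock'],2),'pos',s['tool_pos'].round(4),'yaw',round(cy,3),'q7',s['q'][6].round(2),'shift',sh.round(4),'rot',rv.round(3),'dist',np.linalg.norm(sh).round(3))
def snap(n,f,crop=None,sc=1):
    p=r.camera_params(n);im=r.snapshot(n)[:,:,::-1].copy()
    if crop: im=im[crop[1]:crop[3],crop[0]:crop[2]]
    cv2.imwrite('pics/'+f,cv2.resize(im,None,fx=sc,fy=sc,interpolation=cv2.INTER_CUBIC));return p
E
python3 - <<'E'
from h import *
a=r.camera_params('scene');b=r.camera_params('side')
print('vials',plane(a,[(248,240),(278,233),(295,264)],.026).round(3).tolist(),plane(b,[(266,213),(295,218),(282,244)],.026).round(3).tolist())
print('petri',plane(a,[(269,256)],.01).round(3),plane(b,[(272,231)],.01).round(3))
print('tube top',plane(a,[(188,208)],.115).round(3),plane(b,[(233,161)],.115).round(3))
print('stand',plane(b,[(381,330)],.03).round(3),plane(a,[(437,300)],.03).round(3))
x=cv2.imread('pics/scene0.png')[140:320,220:480];y=cv2.imread('pics/side0.png')[170:360,240:440]
cv2.imwrite('pics/c.png',np.hstack([cv2.resize(x,(400,277),interpolation=2),cv2.resize(y,(292,277),interpolation=2)]))
c1=cv2.resize(x,None,fx=3,fy=3,interpolation=2);c2=cv2.resize(y,None,fx=3,fy=3,interpolation=2);cv2.imwrite('pics/c1.png',c1);cv2.imwrite('pics/c2.png',c2)
E
```

```text
vials [[0.43, 0.205, 0.026], [0.491, 0.154, 0.026], [0.427, 0.057, 0.026]] [[0.426, 0.196, 0.026], [0.487, 0.15, 0.026], [0.425, 0.051, 0.026]]
petri [[0.425 0.136 0.01 ]] [[0.424 0.135 0.01 ]]
tube top [[0.377 0.336 0.115]] [[0.376 0.333 0.115]]
stand [[ 0.517 -0.275  0.03 ]] [[ 0.505 -0.277  0.03 ]]
```

View pics/c1.png

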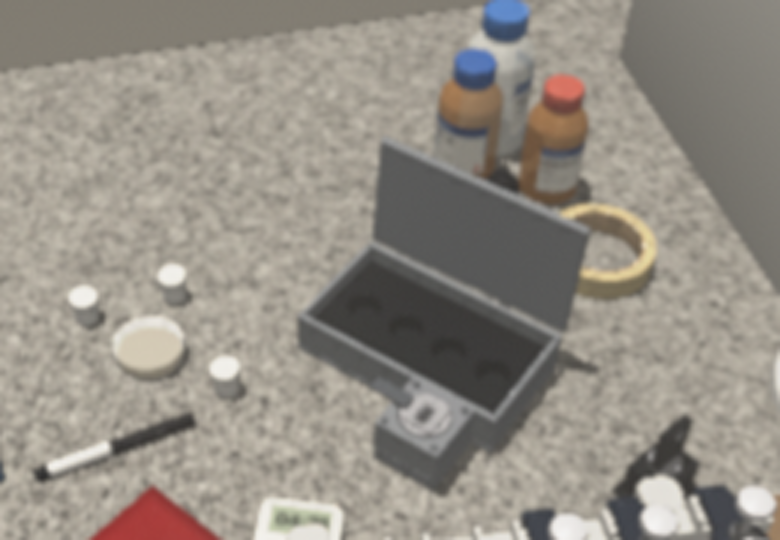

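View pics/c2.png

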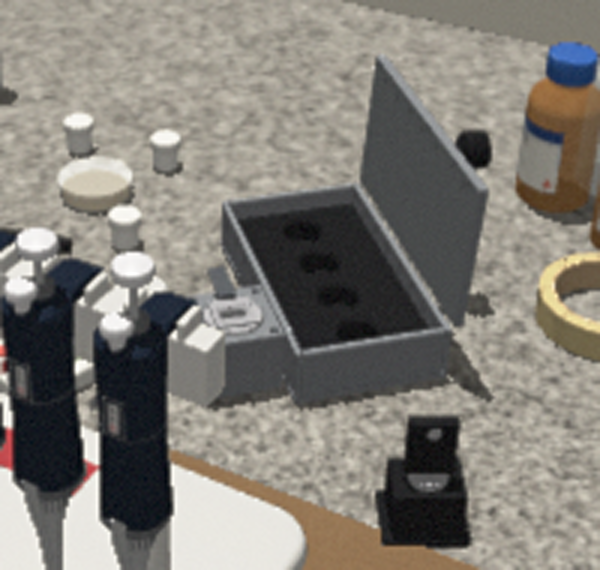

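Both crops show the open case with four empty sockets, and the lock slot at scene (362,277) / side (318,274). The key stands in its stand, with bow corners at side (376–392,309). Three vials are visible. Next I'll fit the case pose.

```bash
python3 - <<'E'
from h import *
from scipy.optimize import least_squares
a=r.camera_params('scene');b=r.camera_params('side')
L=np.array([[-55,95,42],[-55,-95,42],[55,-95,42],[55,95,42],[-86,-50,50]])/1e3
A=np.array([(320,246),(384.3,278.3),(407.3,250),(345,221.7),(361.7,277.3)])
B=np.array([(314.3,237.7),(339,286.7),(390,278.3),(360,232.7),(317.7,274.3)])
def W(v): 
    c,s=np.cos(v[2]),np.sin(v[2]);return L@np.array([[c,s,0],[-s,c,0],[0,0,1]])+[v[0],v[1],0]
f=lambda v:np.r_[(proj(a,W(v))-A).ravel(),(proj(b,W(v))-B).ravel()]
s=least_squares(f,[.6,-.1,0]);print(s.x,s.fun.round(1));print(W(s.x).round(3))
g=lambda v:(proj(b,W(v))-B).ravel();s=least_squares(g,[.6,-.1,0]);print(s.x,s.fun.round(1))
g=lambda v:(proj(a,W(v))-A).ravel();s=least_squares(g,[.6,-.1,0]);print(s.x,s.fun.round(1))
print(plane(b,[(376.7,309.3),(392.7,310)],.082).round(3))
delta([.43,.12,.26],None); delta([.43,.12,.26],0)
E
```

```text
[ 0.545446   -0.0648486  -0.07388487] [-1.6 -0.9  0.4  2.3  0.   1.9 -2.  -1.5 -0.4  0.7  0.2 -1.2  0.6  1.7
  1.8  1.5  0.2 -2.4  0.6 -0.5]
[[ 0.498  0.034  0.042]
 [ 0.484 -0.156  0.042]
 [ 0.593 -0.164  0.042]
 [ 0.607  0.026  0.042]
 [ 0.456 -0.108  0.05 ]]
[ 0.54421242 -0.06426104 -0.07615494] [-0.3 -1.2 -0.3  1.6  1.   1.5 -0.3 -2.4 -0.2 -0.6]
[ 0.5480218  -0.06519587 -0.06983173] [-1.  -1.4  1.2  1.5  0.6  1.1 -1.5 -2.   0.4 -0. ]
[[ 0.504 -0.274  0.082]
 [ 0.53  -0.284  0.082]]
t 0.15 pos [0.1791 0.5983 0.2381] yaw 1.28 q7 -0.22 shift [-0.3775 -0.3863 -0.0213] rot [-0.001  0.     0.   ] dist 0.541
t 0.15 pos [0.1791 0.5983 0.2381] yaw 1.28 q7 -0.22 shift [-0.3775 -0.3863 -0.0213] rot [-1.00e-03  1.00e-03  1.28e+00] dist 0.541
```

```bash
echo '[[[0.6,-0.035,-0.035,0,0,0,0],[0.6,-0.07,-0.07,0,0,0,0.05],[0.6,-0.105,-0.105,0,0,0,0.1],[0.6,-0.14,-0.14,0,0,0,0.15],[0.6,-0.175,-0.175,0,0,0,0.217],[0.6,-0.21,-0.21,0,0,0,0.217],[0.6,-0.245,-0.245,0,0,0,0.217],[0.6,-0.28,-0.28,0,0,0,0.217],[0.6,-0.315,-0.315,0,0,0,0.217],[0.6,-0.35,-0.35,0,0,0,0.217]]]' | python3 steer.py; python3 - <<'E'
from h import *
p=snap('wrist','w1.png')
c,d=ray(p,[(320,240)]);print(c,d,plane(p,[(320,240)],0)); delta([.43,.12,.26],1.497)
E
```

```text
clock: 1.15
tool_pos: [0.4148, 0.1613, 0.2387]
eef_rot: [0.251, 0.968, 0.0, 0.0]
contact_force: [0.7, 0.1, 0.6]
opening: 0.602
finger_force: 0.0
[0.34606422 0.19944909 0.3853547 ] [[ 0.25275624 -0.13857236 -0.95767362]] [[0.44776985 0.14368948 0.        ]]
t 1.2 pos [0.4188 0.1512 0.2385] yaw 1.048 q7 0.42 shift [-0.0254 -0.0216 -0.0213] rot [-0.006  0.004 -0.449] dist 0.04
```

View pics/w1.png

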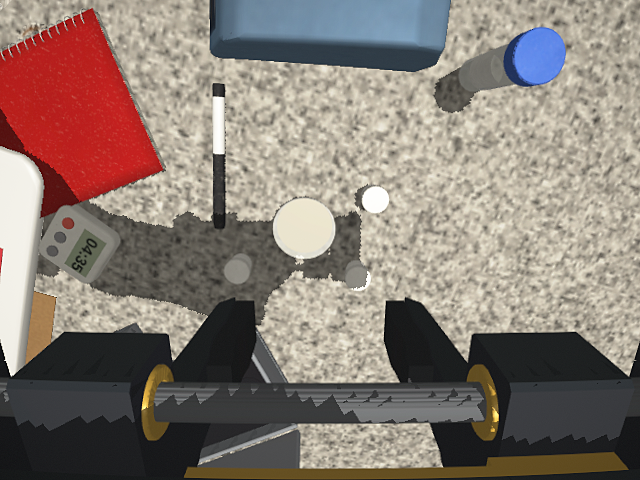

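The wrist view shows vial caps at (375,199), (238,269) and (358,277). The petri dish is at (304,228) and the tube is upper right. There is no fourth vial in this area.

```bash
python3 - <<'E'
from h import *
im=cv2.imread('pics/w1.png')
p=r.camera_params('wrist')
print(plane(p,[(375.5,199),(238,269),(358,276.5)],.028).round(4)); print(plane(p,[(304,228)],.016).round(4),plane(p,[(535,57)],.115).round(4))
print(r.get_state()['clock'])
E
echo '[[[0.5,0,0,0,0,0,0],[0.5,0,0,0,0,0,0]]]' | python3 steer.py; python3 - <<'E'
from h import *
p=r.camera_params('wrist');im=r.snapshot('wrist')
hsv=cv2.cvtColor(im,cv2.COLOR_RGB2GRAY);g=cv2.medianBlur(hsv,5)
c=cv2.HoughCircles(g[150:300,150:450],cv2.HOUGH_GRADIENT,1,20,param1=80,param2=12,minRadius=10,maxRadius=18)
c=c[0]+[150,150,0];print(c.round(1));print(plane(p,c[:,:2],.028).round(4))
delta([.43,.2,.06],1.35)
E
```

```text
[[0.4359 0.1989 0.028 ]
 [0.4306 0.053  0.028 ]
 [0.4947 0.1493 0.028 ]]
[[0.4296 0.1267 0.016 ]] [[0.3842 0.328  0.115 ]]
1.2
clock: 1.4
tool_pos: [0.414, 0.1635, 0.2387]
eef_rot: [0.251, 0.968, 0.0, -0.0]
contact_force: [-0.5, 0.3, 0.4]
opening: 0.5
finger_force: 0.0
[[373.5 201.5  13.8]
 [177.5 169.5  17.4]
 [356.5 280.5  11.8]
 [427.5 209.5  17.4]
 [400.5 230.5  16.3]
 [423.5 261.5  16.3]
 [309.5 183.5  14.1]
 [234.5 272.5  13. ]
 [248.5 193.5  17.4]
 [394.5 273.5  14.1]
 [408.5 189.5  13.8]
 [183.5 192.5  15.2]
 [367.5 177.5  11.8]
 [331.5 168.5  17.4]
 [437.5 278.5  14.1]
 [165.5 201.5  13. ]
 [344.5 220.5  17.4]
 [288.5 164.5  11.8]
 [189.5 227.5  17.4]
 [369.5 259.5  12.9]
 [441.5 224.5  11.5]
 [194.5 275.5  11.6]
 [228.5 179.5  15.1]
 [356.5 157.5  11.8]]
[[0.4312 0.2103 0.028 ]
 [0.3199 0.0707 0.028 ]
 [0.4924 0.161  0.028 ]
 [0.4619 0.2504 0.028 ]
 [0.4679 0.22   0.028 ]
 [0.5064 0.226  0.028 ]
 [0.3887 0.1675 0.028 ]
 [0.428  0.0622 0.028 ]
 [0.3696 0.1148 0.028 ]
 [0.5038 0.1963 0.028 ]
 [0.4367 0.243  0.028 ]
 [0.3397 0.0636 0.028 ]
 [0.4092 0.2154 0.028 ]
 [0.3866 0.1911 0.028 ]
 [0.5291 0.2307 0.028 ]
 [0.3384 0.0443 0.028 ]
 [0.4341 0.1788 0.028 ]
 [0.3649 0.1596 0.028 ]
 [0.3696 0.0497 0.028 ]
 [0.4793 0.1817 0.028 ]
 [0.4813 0.256  0.028 ]
 [0.4117 0.0264 0.028 ]
 [0.35   0.1059 0.028 ]
 [0.3888 0.215  0.028 ]]
t 1.45 pos [0.4136 0.1644 0.2387] yaw 1.065 q7 0.41 shift [0.0028 0.039  0.1787] rot [ 0.001 -0.001 -0.285] dist 0.183
```

```bash
echo '[[[0.5,0,0.02,0.04,0,0,-0.14],[0.5,0.003,0.045,0.08,0,0,-0.28],[0.5,0.003,0.045,0.12,0,0,-0.28],[0.5,0.003,0.045,0.14,0,0,-0.28],[0.5,0.003,0.045,0.14,0,0,-0.28],[0.5,0.003,0.045,0.14,0,0,-0.28]]]' | python3 steer.py; python3 - <<'E'
from h import *
p=snap('wrist','w2.png')
im=cv2.imread('pics/w2.png')
m=cv2.inRange(im,(215,215,215),(255,255,255));m=cv2.morphologyEx(m,cv2.MORPH_OPEN,np.ones((7,7)))
n,l,st,ce=cv2.connectedComponentsWithStats(m)
for i in range(1,n): print(st[i],ce[i].round(1),plane(p,[ce[i]],.028).round(4))
delta([.431,.206,.017],1.35)
E
```

```text
clock: 2.05
tool_pos: [0.4327, 0.2054, 0.099]
eef_rot: [0.112, 0.994, 0.0, -0.0]
contact_force: [0.1, -0.0, 0.0]
opening: 0.506
finger_force: 0.0
[  99   27   31   92 1449] [113.8  72.2] [[0.3082 0.1252 0.028 ]]
[260 347  31  32 789] [274.9 362.7] [[0.493  0.1626 0.028 ]]
t 2.1 pos [0.4334 0.2053 0.0996] yaw 1.345 q7 0.46 shift [0.0026 0.0001 0.0826] rot [ 0.001  0.001 -0.005] dist 0.083
```

View pics/w2.png

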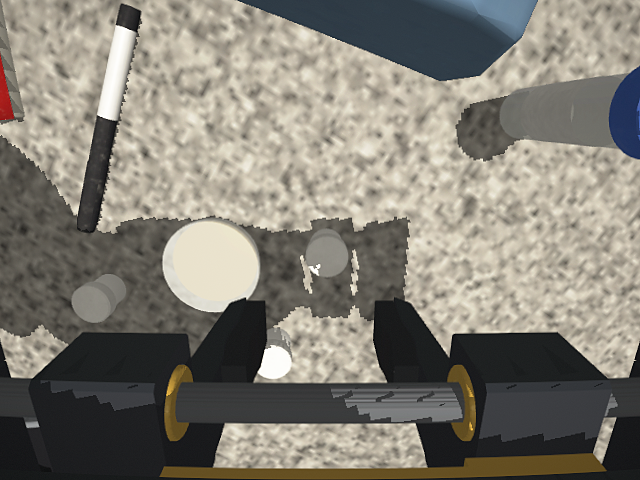

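The wrist view from 10 cm shows vial 1's cap top at (327,257), vial 2 at (275,362), vial 3 at (92,301), and the petri dish at (211,265).

```bash
python3 - <<'E'
from h import *
p=r.camera_params('wrist');w=plane(p,[(327,256.5),(275,361.5),(92,301)],.028);print(w.round(4));print(plane(p,[(211,263)],.016).round(4))
delta([*w[0][:2],.017],1.345)
# where is TCP in the image & grip symmetric check
print(proj(p,[r.get_state()['tool_pos']]))
E
```

```text
[[0.4317 0.2103 0.028 ]
 [0.4933 0.1626 0.028 ]
 [0.4277 0.0635 0.028 ]]
[[0.4239 0.139  0.016 ]]
t 2.1 pos [0.4334 0.2053 0.0996] yaw 1.345 q7 0.46 shift [0.0029 0.0044 0.0826] rot [ 0.001  0.001 -0.   ] dist 0.083
[[319.30791607 320.25367176]]
```

```bash
echo '[[[0.5,0.002,0.004,0.03,0,0,0],[0.5,0.003,0.004,0.06,0,0,0],[0.5,0.003,0.004,0.083,0,0,0],[0.5,0.003,0.004,0.083,0,0,0],[0,0.003,0.004,0.083,0,0,0],[0,0.003,0.004,0.083,0,0,0],[0,0.003,0.004,0.083,0,0,0],[0,0.003,0.004,0.083,0,0,0]]]' | python3 steer.py 12;  python3 - <<'E'
from h import *
c,s=np.cos(-.074),np.sin(-.074)
C=np.array([.546,-.065])
for y in(.063,.021,-.021,-.063): print(y,C+[-s*y,c*y])
delta([*(C+[-s*.063,c*.063]),.09],1.497)
E
```

```text
clock: 2.9
tool_pos: [0.4324, 0.209, 0.0172]
eef_rot: [0.114, 0.994, 0.001, 0.001]
contact_force: [-0.3, -0.0, 8.3]
opening: 0.277
finger_force: 12.0
0.063 [ 0.55065775 -0.00217242]
0.021 [ 0.54755258 -0.04405747]
-0.021 [ 0.54444742 -0.08594253]
-0.063 [ 0.54134225 -0.12782758]
t 2.9 pos [0.4324 0.209  0.0172] yaw 1.343 q7 0.42 shift [-0.1631 -0.1788 -0.0729] rot [ 0.002  0.002 -0.154] dist 0.253
```

```bash
echo '[[[0,0,0,-0.03,0,0,0],[0,0,0,-0.073,0,0,0],[0,-0.03,-0.03,-0.083,0,0,-0.05],[0,-0.06,-0.065,-0.083,0,0,-0.1],[0,-0.09,-0.1,-0.083,0,0,-0.154],[0,-0.12,-0.135,-0.083,0,0,-0.154],[0,-0.145,-0.16,-0.083,0,0,-0.154],[0,-0.163,-0.179,-0.083,0,0,-0.154],[0,-0.163,-0.179,-0.083,0,0,-0.154],[0,-0.163,-0.179,-0.083,0,0,-0.154]]]' | python3 steer.py;  python3 - <<'E'
from h import *
p=snap('wrist','w3.png')
delta([.5507,-.0022,.031],1.497)
E
```

```text
clock: 3.9
tool_pos: [0.5495, -0.0028, 0.099]
eef_rot: [0.038, 0.999, 0.0, 0.0]
contact_force: [-0.4, 1.0, -0.2]
opening: 0.275
finger_force: 12.0
t 3.95 pos [ 0.5491 -0.0016  0.099 ] yaw 1.498 q7 0.94 shift [-0.0017 -0.0006  0.068 ] rot [ 0.001 -0.     0.001] dist 0.068
```

View pics/w3.png

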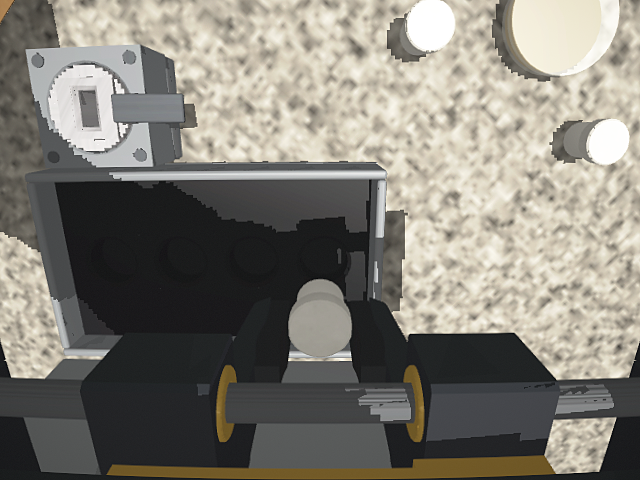

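The wrist view shows the vial held between the fingers, the lock slot at (90,110) with its tongue pointing right, and dark sockets at about (118,258), (185,257), (256,257) and (325,258). I'll brighten it to fit the sockets.

```bash
python3 - <<'E'
from h import *
p=r.camera_params('wrist')
im=cv2.imread('pics/w3.png')[30:370,20:420].astype(float)
cv2.imwrite('pics/w3b.png',cv2.resize(np.clip((im/255)**.35*330-60,0,255).astype(np.uint8),None,fx=1.9,fy=1.7,interpolation=2) if 0 else cv2.resize(np.clip((im/255)**.35*400-120,0,255).astype(np.uint8),None,fx=1.7,fy=1.7,interpolation=2))
print(plane(p,[(118,258),(185,257),(256,257),(325,258)],.026).round(4)); print(plane(p,[(90,110)],.05).round(4),plane(p,[(386,170),(30,177)],.042).round(4))
E
```

```text
[[ 0.5391 -0.1204  0.026 ]
 [ 0.5413 -0.08    0.026 ]
 [ 0.5443 -0.0382  0.026 ]
 [ 0.5479  0.0019  0.026 ]]
[[ 0.457  -0.1043  0.05  ]] [[ 0.4974  0.0362  0.042 ]
 [ 0.4863 -0.1493  0.042 ]]
```

View pics/w3b.png

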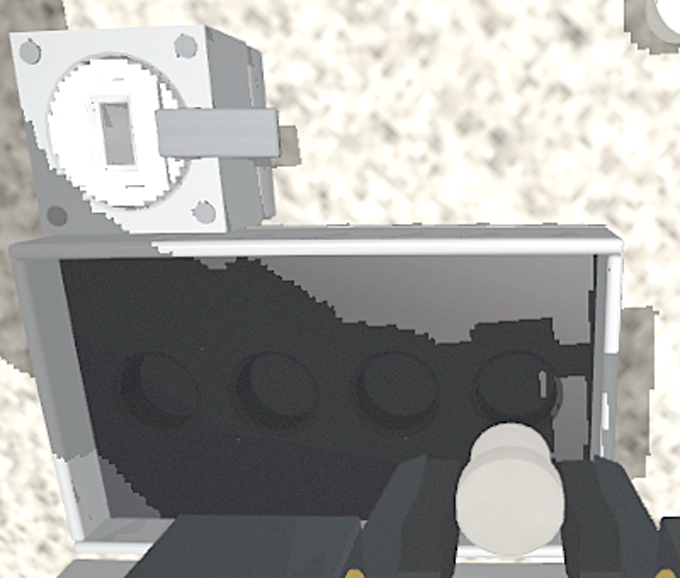

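```bash
python3 - <<'E'
from h import *
p=r.camera_params('wrist')
print(plane(p,[(320,329)],.110).round(4),plane(p,[(323,292)],.082).round(4))
w=plane(p,[(114,260),(182.6,260),(254,260.6),(323.5,257.6)],.026);print(w.round(4),w.mean(0))
o=r.camera_params('scene');print(r.get_state()['tool_pos'])
E
```

```text
[[ 0.547  -0.0011  0.11  ]] [[5.442e-01 5.000e-04 8.200e-02]]
[[ 0.5401 -0.1231  0.026 ]
 [ 0.5431 -0.0817  0.026 ]
 [ 0.5465 -0.0397  0.026 ]
 [ 0.5476  0.0011  0.026 ]] [ 0.54431358 -0.06085734  0.026     ]
[ 0.54909923 -0.00155841  0.09903121]
```

```bash
echo '[[[0,0,0.001,0.03,0,0,0],[0,0,0.001,0.05,0,0,0],[0,0,0.001,0.06,0,0,0],[0,0,0.001,0.068,0,0,0],[0,0,0.001,0.069,0,0,0],[0,0,0.001,0.069,0,0,0]]]' | python3 steer.py
```

```text
clock: 4.55
tool_pos: [0.55, -0.0013, 0.0301]
eef_rot: [0.037, 0.999, 0.0, 0.0]
contact_force: [0.4, -0.1, -0.4]
opening: 0.274
finger_force: 12.0
```

```bash
echo '[[[0.36,0,0,0,0,0,0],[0.36,0,0,0,0,0,0],[0.36,0,0,0,0,0,0],[0.36,0,0,-0.03,0,0,0],[0.5,0,0,-0.07,0,0,0],[0.5,0,0,-0.07,0,0,0]]]' | python3 steer.py; python3 - <<'E'
from h import *
p=snap('wrist','w4.png')
delta([.4933,.1626,.10],1.497)
E
```

```text
clock: 5.15
tool_pos: [0.5531, -0.0, 0.104]
eef_rot: [0.037, 0.999, 0.002, 0.004]
contact_force: [1.1, -0.5, 0.1]
opening: 0.497
finger_force: 0.0
t 5.2 pos [ 5.518e-01 -4.000e-04  1.021e-01] yaw 1.497 q7 0.94 shift [0.0703 0.1583 0.0021] rot [0.003 0.006 0.   ] dist 0.173
```

View pics/w4.png

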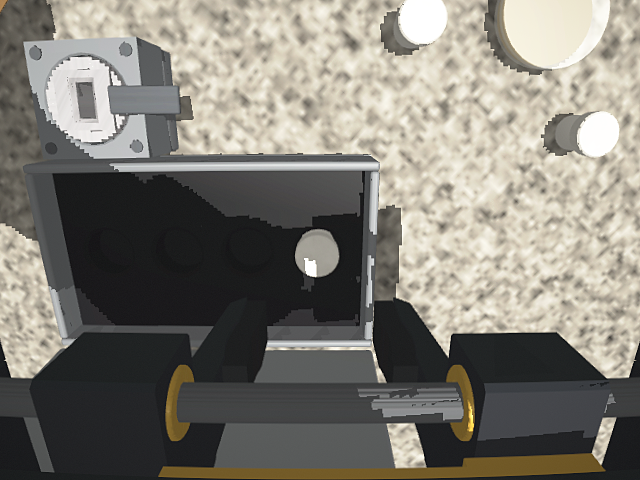

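Vial 1 stands seated in the +63 socket at (317,250). Vial 2 is at (598,134) and vial 3 at (422,20).

```bash
cat >> h.py <<'E'
def caps(z=.028,roi=(0,0,640,300),th=200):
    """white blobs in the wrist picture -> world"""
    p=r.camera_params('wrist');im=r.snapshot('wrist');x0,y0,x1,y1=roi
    m=np.zeros(im.shape[:2],np.uint8);m[y0:y1,x0:x1]=(im[y0:y1,x0:x1].min(2)>th)*255
    m=cv2.morphologyEx(m,cv2.MORPH_OPEN,np.ones((9,9)))
    n,l,st,ce=cv2.connectedComponentsWithStats(m)
    for i in range(1,n): print(st[i],ce[i].round(1),plane(p,[ce[i]],z).round(4))
E
python3 - <<'E'
from h import *
p=r.camera_params('wrist')
print(plane(p,[(317,250)],.038).round(4),plane(p,[(598,133),(422,19)],.028).round(4),plane(p,[(87,100)],.05).round(4)); print(plane(p,[(535,20)],.016))
E
echo '[[[0.5,0.015,0.035,0,0,0,0],[0.5,0.03,0.07,0,0,0,0],[0.5,0.045,0.105,0,0,0,0],[0.5,0.06,0.14,0,0,0,0],[0.5,0.07,0.158,0,0,0,0],[0.5,0.07,0.158,0,0,0,0],[0.5,0.07,0.158,0,0,0,0]]]' | python3 steer.py; python3 -c "
from h import *
caps(); delta([.4933,.1626,.017],1.497)"
```

```text
[[ 0.5429 -0.0009  0.038 ]] [[0.4899 0.1584 0.028 ]
 [0.4285 0.0604 0.028 ]] [[ 0.4551 -0.1048  0.05  ]]
[[0.42930132 0.12471263 0.016     ]]
clock: 5.9
tool_pos: [0.4913, 0.1608, 0.0991]
eef_rot: [0.036, 0.999, -0.0, -0.0]
contact_force: [-0.3, 0.3, -0.0]
opening: 0.5
finger_force: 0.0
[452  45  11  10 109] [457.   49.5] [[0.383  0.2384 0.028 ]]
[ 218   92  106  109 9111] [270.7 146. ] [[0.4242 0.1396 0.028 ]]
[ 110  144   44   44 1556] [131.4 165.9] [[0.4286 0.0622 0.028 ]]
[304 259  13  14 168] [309.7 265.2] [[0.4931 0.1549 0.028 ]]
t 5.95 pos [0.4917 0.1597 0.0992] yaw 1.496 q7 0.64 shift [-0.0014  0.0031  0.0822] rot [-0.001 -0.001 -0.001] dist 0.082
```

```bash
echo '[[[0.5,0,0.001,0.03,0,0,0],[0.5,0,0.001,0.06,0,0,0],[0.5,0,0.001,0.082,0,0,0],[0.5,0,0.001,0.082,0,0,0],[0,0,0.001,0.082,0,0,0],[0,0,0.001,0.082,0,0,0],[0,0,0.001,0.082,0,0,0],[0,0,0.001,0.082,0,0,0]]]' | python3 steer.py;  python3 - <<'E'
from h import *
delta([.541,-.126,.10],1.497)
E
```

```text
clock: 6.75
tool_pos: [0.4926, 0.1618, 0.0188]
eef_rot: [0.037, 0.999, 0.0, 0.001]
contact_force: [0.5, -0.8, 4.5]
opening: 0.274
finger_force: 12.0
t 6.75 pos [0.4926 0.1618 0.0188] yaw 1.496 q7 0.58 shift [-0.0698 -0.2834 -0.0813] rot [ 0.001  0.002 -0.001] dist 0.303
```

```bash
echo '[[[0,0,0,-0.03,0,0,0],[0,-0.003,-0.01,-0.07,0,0,0],[0,-0.013,-0.055,-0.082,0,0,0],[0,-0.023,-0.1,-0.082,0,0,0],[0,-0.034,-0.145,-0.082,0,0,0],[0,-0.045,-0.19,-0.082,0,0,0],[0,-0.056,-0.23,-0.082,0,0,0],[0,-0.066,-0.265,-0.082,0,0,0],[0,-0.07,-0.283,-0.082,0,0,0],[0,-0.07,-0.283,-0.082,0,0,0]]]' | python3 steer.py; echo '[[[0,0,0,0,0,0,0],[0,0,0,0,0,0,0]]]' | python3 steer.py; python3 -c "
from h import *
delta([.541,-.1255,.032],1.497)"
```

```text
clock: 7.75
tool_pos: [0.5405, -0.1298, 0.0998]
eef_rot: [0.04, 0.999, -0.001, 0.0]
contact_force: [-0.1, 0.6, -0.7]
opening: 0.275
finger_force: 12.0
clock: 7.95
tool_pos: [0.5407, -0.123, 0.1]
eef_rot: [0.035, 0.999, 0.001, 0.0]
contact_force: [-0.5, 0.6, 0.2]
opening: 0.279
finger_force: 12.0
t 7.95 pos [ 0.5407 -0.123   0.1   ] yaw 1.5 q7 1.11 shift [-0.0005 -0.0025  0.068 ] rot [0.002 0.    0.003] dist 0.068
```

```bash
echo '[[[0,0,0,0.02,0,0,0],[0,0,0,0.04,0,0,0],[0,0,0,0.05,0,0,0],[0,0,0,0.06,0,0,0],[0,0,0,0.069,0,0,0],[0,0,0,0.069,0,0,0],[0,0,0,0.069,0,0,0]]]' | python3 steer.py
```

```text
clock: 8.65
tool_pos: [0.5409, -0.1252, 0.0309]
eef_rot: [0.037, 0.999, 0.0, 0.0]
contact_force: [0.6, -0.5, -0.7]
opening: 0.272
finger_force: 12.0
```

```bash
echo '[[[0.36,0,0,0,0,0,0],[0.36,0,0,0,0,0,0],[0.36,0,0,0,0,0,0],[0.36,0,0,-0.03,0,0,0],[0.5,0,0,-0.07,0,0,0],[0.5,0,0,-0.07,0,0,0]]]' | python3 steer.py; python3 - <<'E'
from h import *
delta([.4285,.062,.10],1.497)
E
```

```text
clock: 9.25
tool_pos: [0.5437, -0.1266, 0.1051]
eef_rot: [0.038, 0.999, -0.001, 0.004]
contact_force: [1.1, -1.1, -0.5]
opening: 0.494
finger_force: 0.0
t 9.25 pos [ 0.5437 -0.1266  0.1051] yaw 1.496 q7 1.11 shift [0.1291 0.1795 0.0038] rot [-0.001  0.008 -0.001] dist 0.221
```

```bash
echo '[[[0.5,0.025,0.035,0,0,0,0],[0.5,0.05,0.07,0,0,0,0],[0.5,0.075,0.105,0,0,0,0],[0.5,0.1,0.14,0,0,0,0],[0.5,0.118,0.165,0,0,0,0],[0.5,0.126,0.178,0,0,0,0],[0.5,0.126,0.178,0,0,0,0],[0.5,0.126,0.178,0,0,0,0],[0.5,0.126,0.178,0,0,0,0]]]' | python3 steer.py; python3 -c "
from h import *
p=snap('wrist','w5.png');caps(); delta([.4285,.062,.017],1.497)
p=r.camera_params('wrist');print(proj(p,[[.4285,.062,.028]]))"
```

```text
clock: 10.15
tool_pos: [0.429, 0.0599, 0.1007]
eef_rot: [0.038, 0.999, -0.0, 0.0]
contact_force: [0.4, -0.5, 0.4]
opening: 0.502
finger_force: 0.0
[   0    0   45   65 1675] [15.4 23. ] [[ 0.2876 -0.0868  0.028 ]]
[ 380    0   49   69 1342] [402.7  33. ] [[0.3115 0.1108 0.028 ]]
[352  25  11   9  99] [357.  29.] [[0.3081 0.088  0.028 ]]
[  76   30   71  123 2951] [110.5  90.3] [[ 0.3261 -0.0424  0.028 ]]
[457  82   9   9  81] [461.  86.] [[0.3387 0.1406 0.028 ]]
[609 145   9   9  81] [613. 149.] [[0.3762 0.2274 0.028 ]]
[ 399  192   97   95 7237] [447.2 238.6] [[0.4213 0.1344 0.028 ]]
[306 259  10  14 138] [310.6 265.4] [[0.4316 0.0545 0.028 ]]
t 10.25 pos [0.4288 0.06   0.1007] yaw 1.494 q7 0.67 shift [0.0005 0.002  0.0837] rot [-0.     0.001 -0.003] dist 0.084
[[322.70546485 259.68168466]]
```

View pics/w5.png

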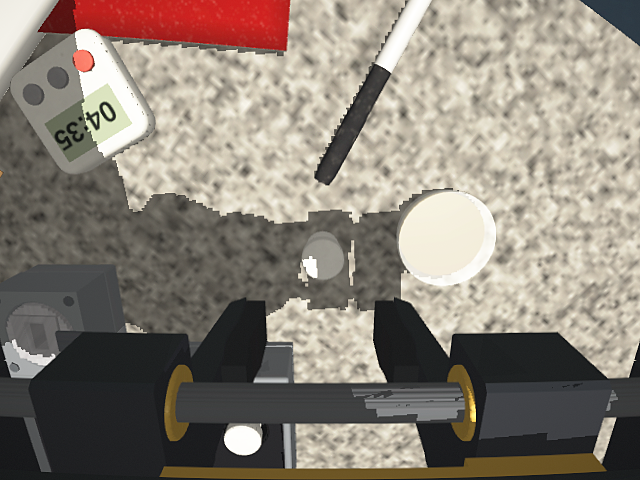

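Vial 3 is at (322,257), centred between the fingers as predicted. The petri dish is clear of them at (447,238).

```bash
echo '[[[0.5,0,0.002,0.03,0,0,0],[0.5,0,0.002,0.06,0,0,0],[0.5,0,0.002,0.083,0,0,0],[0.5,0,0.002,0.083,0,0,0],[0,0,0.002,0.083,0,0,0],[0,0,0.002,0.083,0,0,0],[0,0,0.002,0.083,0,0,0],[0,0,0.002,0.083,0,0,0]]]' | python3 steer.py;  python3 - <<'E'
from h import *
delta([.544,-.085,.10],1.497)
E
```

```text
clock: 11.05
tool_pos: [0.4283, 0.0626, 0.0175]
eef_rot: [0.038, 0.999, -0.0, -0.0]
contact_force: [0.1, -0.6, 0.2]
opening: 0.276
finger_force: 12.0
t 11.05 pos [0.4283 0.0626 0.0175] yaw 1.495 q7 -0.48 shift [-0.1264 -0.1385 -0.0825] rot [-0.    -0.001 -0.002] dist 0.205
```

```bash
echo '[[[0,0,0,-0.04,0,0,0],[0,0,0,-0.083,0,0,0],[0,-0.025,-0.03,-0.083,0,0,0],[0,-0.05,-0.06,-0.083,0,0,0],[0,-0.075,-0.09,-0.083,0,0,0],[0,-0.1,-0.115,-0.083,0,0,0],[0,-0.12,-0.13,-0.083,0,0,0],[0,-0.126,-0.1365,-0.083,0,0,0],[0,-0.126,-0.1365,-0.083,0,0,0],[0,-0.126,-0.1365,-0.083,0,0,0]]]' | python3 steer.py; echo '[[[0,0,0,0,0,0,0],[0,0,0,0,0,0,0]]]' | python3 steer.py; python3 -c "
from h import *
caps(.038,(100,200,400,300),120);delta([.5438,-.083,.032],1.497)"
```

```text
clock: 12.05
tool_pos: [0.5425, -0.0802, 0.1007]
eef_rot: [0.036, 0.999, 0.001, -0.001]
contact_force: [-0.7, -0.5, -0.7]
opening: 0.275
finger_force: 12.0
clock: 12.25
tool_pos: [0.5431, -0.0804, 0.1008]
eef_rot: [0.035, 0.999, 0.0, -0.0]
contact_force: [0.7, -0.9, -0.5]
opening: 0.274
finger_force: 12.0
[ 219  240   44   47 1670] [241.5 263.5] [[ 0.5382 -0.1238  0.038 ]]
[302 284  36  16 510] [319.5 292.3] [[ 0.5588 -0.0814  0.038 ]]
t 12.3 pos [ 0.5433 -0.0808  0.1008] yaw 1.499 q7 0.78 shift [-0.0007 -0.0022  0.0688] rot [ 0.    -0.001  0.002] dist 0.069
```

```bash
echo '[[[0,0,-0.001,0.02,0,0,0],[0,0,-0.001,0.04,0,0,0],[0,0,-0.001,0.05,0,0,0],[0,0,-0.001,0.06,0,0,0],[0,0,-0.001,0.068,0,0,0],[0,0,-0.001,0.068,0,0,0],[0,0,-0.001,0.068,0,0,0]]]' | python3 steer.py
```

```text
clock: 13.0
tool_pos: [0.544, -0.0828, 0.0329]
eef_rot: [0.037, 0.999, 0.0, 0.0]
contact_force: [-0.2, 0.5, -0.3]
opening: 0.276
finger_force: 12.0
```

```bash
echo '[[[0.36,0,0,0,0,0,0],[0.36,0,0,0,0,0,0],[0.36,0,0,0,0,0,0],[0.36,0,0,-0.03,0,0,0],[0.5,0,0.01,-0.07,0,0,0],[0.5,0.02,0.02,-0.11,0,0,0],[0.5,0.04,0.02,-0.14,0,0,0],[0.5,0.05,0.02,-0.14,0,0,0],[0.5,0.05,0.02,-0.14,0,0,0],[0.5,0.05,0.02,-0.14,0,0,0]]]' | python3 steer.py; python3 - <<'E'
from h import *
p=snap('wrist','w6.png');p2=snap('scene','s6.png')
E
```

```text
clock: 14.0
tool_pos: [0.4954, -0.0599, 0.172]
eef_rot: [0.037, 0.999, -0.0, -0.0]
contact_force: [0.1, -0.1, -0.9]
opening: 0.497
finger_force: 0.0
```

View pics/w6.png

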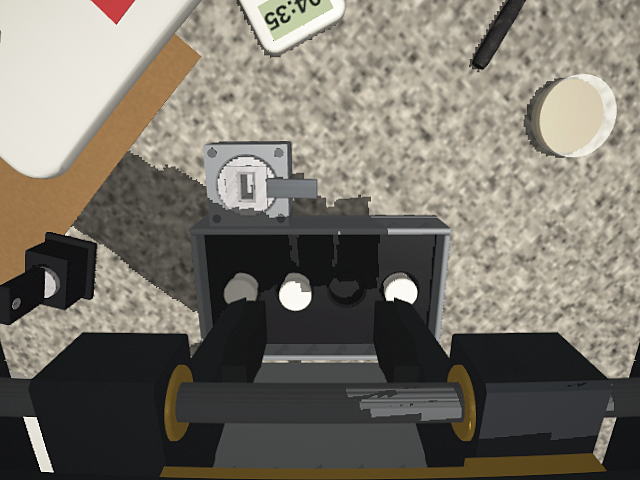

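All three vials are seated, with caps at (241,290), (295,292) and (400,290). The slot is at (247,187), and the key stand is at about (60,275) on the left. Next is the lid, so I'll check what lies behind it.

```bash
cat >> h.py <<'E'
C=np.array([.5455,-.063]);YAW=-.074
def cw(x,y):
    c,s=np.cos(YAW),np.sin(YAW);return C+[c*x-s*y,s*x+c*y]
def tocase(P):
    c,s=np.cos(YAW),np.sin(YAW);d=np.array(P)[:2]-C;return np.array([c*d[0]+s*d[1],-s*d[0]+c*d[1]])
E
python3 - <<'E'
from h import *
b=r.camera_params('side');p=r.camera_params('wrist');a=r.camera_params('scene')
print('slot',plane(p,[(247,187)],.05).round(4),cw(-.086,-.05)); print('vials',plane(p,[(241,290),(295,292),(400,290)],.038).round(4))
w=plane(b,[(427,240),(452,258)],0);print('bottle base',w.round(3))
for q,uv in zip(w,[(430,189),(456,209)]):
    print([ (z,(proj(b,[[q[0],q[1],z]])[0]-uv).round(0)) for z in(.1,.13,.16)])
# lid top edge corners: side c2 (380,58),(485,190); scene c1 (383,142),(588,232)
from scipy.optimize import least_squares
S=np.array([(380/3+240,58/3+170),(485/3+240,190/3+170)]);A=np.array([(383/3+220,142/3+140),(588/3+220,232/3+140)])
for th in (1.62,1.68,1.75):
    P=[[*cw(.055-.11*np.cos(th),y),.042+.11*np.sin(th)] for y in(.095,-.095)]
    print(th,(proj(b,P)-S).round(1).tolist(),(proj(a,P)-A).round(1).tolist())
for x,y in((.12,-.042),(.1,-.042)): print(cw(x,y))
delta([*cw(.12,-.042),.26],1.497)
E
```

```text
slot [[ 0.4568 -0.1058  0.05  ]] [ 0.45603874 -0.10650497]
vials [[ 0.5368 -0.1229  0.038 ]
 [ 0.5414 -0.0817  0.038 ]
 [ 0.5458 -0.0014  0.038 ]]
bottle base [[ 0.773 -0.005  0.   ]
 [ 0.79  -0.089  0.   ]]
[(0.1, array([ 3., 15.])), (0.13, array([5., 4.])), (0.16, array([ 7., -8.]))]
[(0.1, array([ 4., 12.])), (0.13, array([6., 0.])), (0.16, array([  9., -12.]))]
1.62 [[-1.3, -1.7], [-1.9, -0.2]] [[-2.3, -0.8], [-1.4, 0.7]]
1.68 [[1.5, -1.8], [1.3, -0.4]] [[-0.9, -2.0], [-0.0, -0.7]]
1.75 [[4.7, -1.7], [4.9, -0.5]] [[0.8, -3.2], [1.4, -2.2]]
[ 0.66206643 -0.11375695]
[ 0.64212116 -0.1122783 ]
t 14.1 pos [ 0.4957 -0.0596  0.1717] yaw 1.496 q7 0.79 shift [-0.1698 -0.0416 -0.0886] rot [ 0.    -0.001 -0.001] dist 0.196
```

```bash
echo '[[[0,0,0,-0.04,0,0,0],[0,0,0,-0.08,0,0,0],[0,-0.04,-0.012,-0.088,0,0,0],[0,-0.08,-0.025,-0.088,0,0,0],[0,-0.12,-0.038,-0.088,0,0,0],[0,-0.155,-0.05,-0.088,0,0,0],[0,-0.155,-0.05,-0.088,0,0,0],[0,-0.155,-0.05,-0.088,0,0,0]]]' | python3 steer.py; python3 -c "
from h import *
print(tocase(r.get_state()['tool_pos']),r.get_state()['q'].round(2));delta([*cw(.105,-.05),.127],1.497)
d=.085;h=(.055,.042)
for th in np.arange(1.66,-.01,-.15): print(round(th,2),'contact',round(.055-d*np.cos(th)+.008*np.sin(th),4),round(.042+d*np.sin(th)+.008*np.cos(th),4))"
```

```text
clock: 14.9
tool_pos: [0.6462, -0.1204, 0.2589]
eef_rot: [0.037, 0.999, 0.001, -0.001]
contact_force: [-0.3, 0.0, 0.6]
opening: 0.003
finger_force: 0.0
[ 0.10470853 -0.049832  ] [ 0.5   0.81 -0.78  1.41  0.59  1.16  1.13]
t 14.9 pos [ 0.6462 -0.1204  0.2589] yaw 1.496 q7 1.13 shift [-0.0006 -0.0003  0.1319] rot [ 0.001 -0.002 -0.001] dist 0.132
1.66 contact 0.0705 0.1259
1.51 contact 0.0578 0.1273
1.36 contact 0.045 0.1268
1.21 contact 0.0325 0.1244
1.06 contact 0.0204 0.1201
0.91 contact 0.0091 0.114
0.76 contact -0.0011 0.1064
0.61 contact -0.0101 0.0973
0.46 contact -0.0176 0.0869
0.31 contact -0.0235 0.0755
0.16 contact -0.0276 0.0634
0.01 contact -0.0299 0.0508
```

```bash
echo '[[[0,0,0,0.05,0,0,0],[0,0,0,0.1,0,0,0],[0,0,0,0.131,0,0,0],[0,0,0,0.131,0,0,0],[0,0.013,0,0.131,0,0,0],[0,0.025,0,0.131,0,0,0],[0,0.038,0,0.131,0,0,0],[0,0.051,0,0.132,0,0,0],[0,0.051,0,0.132,0,0,0]]]' | python3 steer.py; python3 -c "
from h import *
print(tocase(r.get_state()['tool_pos']))"
```

```text
clock: 15.8
tool_pos: [0.595, -0.1162, 0.131]
eef_rot: [0.036, 0.999, -0.0, 0.001]
contact_force: [0.2, 0.0, -0.6]
opening: 0.009
finger_force: 0.0
[ 0.05325649 -0.0494427 ]
```

```bash
echo '[[[0,0.0125,0,0.003,0,0,0],[0,0.0246,0,0.007,0,0,0],[0,0.036,0,0.013,0,0,0],[0,0.046,0,0.021,0,0,0],[0,0.055,0,0.03,0,0,0],[0,0.0626,0,0.04,0,0,0],[0,0.0626,0,0.04,0,0,0]]]' | python3 steer.py; python3 -c "
from h import *
print(tocase(r.get_state()['tool_pos']))"; echo '[[[0,0.006,0,0.0115,0,0,0],[0,0.01,0,0.0235,0,0,0],[0,0.012,0,0.034,0,0,0],[0,0.012,0,0.036,0,0,0],[0,0.012,0,0.038,0,0,0],[0,0.012,0,0.038,0,0,0]]]' | python3 steer.py
```

```text
clock: 16.5
tool_pos: [0.5326, -0.1121, 0.089]
eef_rot: [0.036, 0.999, -0.0, -0.0]
contact_force: [-0.2, 0.1, 0.1]
opening: 0.011
finger_force: 0.0
[-0.00923383 -0.04989462]
clock: 17.1
tool_pos: [0.5217, -0.1113, 0.0511]
eef_rot: [0.037, 0.999, -0.0, 0.0]
contact_force: [0.2, -0.1, 0.2]
opening: 0.005
finger_force: 0.0
```

```bash
echo '[[[0,0,0,0.002,0,0,0],[0,0,0,0.004,0,0,0],[0,0,0,0.004,0,0,0]]]' | python3 steer.py; echo '[[[0,0,0,-0.04,0,0,0],[0,0,0,-0.08,0,0,0],[0.3,0.03,0,-0.12,0,0,0],[0.3,0.06,0,-0.16,0,0,0],[0.3,0.06,0,-0.16,0,0,0],[0.3,0.06,0,-0.16,0,0,0],[0.3,0.06,0,-0.16,0,0,0]]]' | python3 steer.py; python3 - <<'E'
from h import *
snap('scene','s7.png');snap('side','d7.png');snap('wrist','w7.png')
x=cv2.imread('pics/w7.png');y=cv2.imread('pics/d7.png')[200:360,280:440]
y=cv2.resize(y,(480,480),interpolation=2);cv2.imwrite('pics/m7.png',cv2.resize(np.hstack([x,y]),(800,343)))
E
```

```text
clock: 17.4
tool_pos: [0.5218, -0.1113, 0.0505]
eef_rot: [0.037, 0.999, -0.001, 0.002]
contact_force: [-6.8, -0.3, 34.1]
opening: 0.003
finger_force: 17.0
clock: 18.1
tool_pos: [0.4617, -0.1072, 0.2061]
eef_rot: [0.037, 0.999, 0.0, -0.0]
contact_force: [-0.7, -0.1, -0.5]
opening: 0.297
finger_force: 0.0
```

View pics/m7.png

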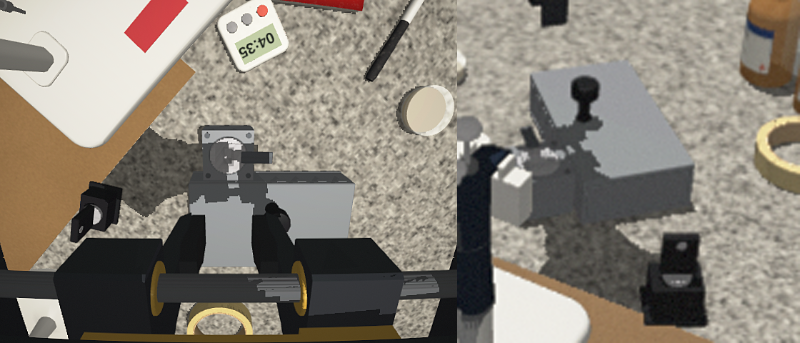

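The lid lies flat and shut with its knob up, and pressing on it gave 34 N at z = 50.5 mm. The key still stands in its stand at wrist pixel (140,300) in the full-size picture. I'll move over it.

```bash
python3 - <<'E'
from h import *
p=r.camera_params('wrist');w=plane(p,[(130,255),(171,263),(162,328)],.0);print(w.round(4),np.linalg.norm(np.diff(w,axis=0),axis=1))
delta([.515,-.275,.2],1.2);print(r.get_state()['q'].round(2))
E
```

```text
[[ 0.49   -0.2885  0.    ]
 [ 0.5008 -0.2505  0.    ]
 [ 0.5688 -0.273   0.    ]] [0.03944631 0.07156467]
t 18.25 pos [ 0.4614 -0.1068  0.2056] yaw 1.497 q7 0.92 shift [-0.0658 -0.1638  0.0054] rot [ 0.001 -0.002  0.297] dist 0.177
[ 0.62  0.65 -0.78  2.03  0.67  0.74  0.92]
```

```bash
echo '[[[0.4,-0.018,-0.045,0,0,0,0.1],[0.4,-0.036,-0.09,0,0,0,0.2],[0.4,-0.054,-0.135,0,0,0,0.28],[0.4,-0.066,-0.164,0,0,0,0.28],[0.4,-0.066,-0.164,0,0,0,0.28],[0.4,-0.066,-0.164,0,0,0,0.28],[0.4,-0.066,-0.164,0,0,0,0.28],[0.4,-0.066,-0.164,0,0,0,0.28]]]' | python3 steer.py; cat > fit.py <<'E'
from h import *
from scipy.optimize import minimize
def box(x,y,z0,z1): return np.array([[a*x/2,b*y/2,z] for a in(-1,1) for b in(-1,1) for z in(z0,z1)])/1e3
P=[box(54,44,0,4),box(44,34,4,36),box(30,9,42,82)]
def sil(p,v,shape):
    c,s=np.cos(v[2]),np.sin(v[2]);m=np.zeros(shape,np.uint8)
    for b in P:
        q=proj(p,b@np.array([[c,s,0],[-s,c,0],[0,0,1]])+[v[0],v[1],0])
        h=cv2.convexHull(np.float32(q))[:,0];cv2.fillConvexPoly(m,np.int32(np.round(h*16)),255,cv2.LINE_AA,4)
    return m
def fit(views,v0,roi=60):
    D=[]
    for n,f in views:
        p=r.camera_params(n);im=r.snapshot(n);cv2.imwrite('pics/'+f,im[:,:,::-1]);u=proj(p,[[v0[0],v0[1],.04]])[0]
        x0,y0=np.maximum((u-roi).astype(int),0);d=np.clip((70-im.max(2).astype(float))/40,0,1)
        D.append((p,d,slice(y0,y0+2*roi),slice(x0,x0+2*roi)))
    for k in [[i] for i in range(len(D))]+[range(len(D))]:
        def cost(v): return sum(np.mean(np.abs(cv2.GaussianBlur(sil(D[i][0],v,(480,640))/255.-D[i][1],(0,0),1.5))[D[i][2],D[i][3]]) for i in k)
        best=min((minimize(cost,[v0[0],v0[1],v0[2]+dy],method='Nelder-Mead',options=dict(initial_simplex=np.array([v0[0],v0[1],v0[2]+dy])+np.array([[0,0,0],[.01,0,0],[0,.01,0],[0,0,.15]]),maxiter=200)) for dy in(-.2,0,.2)),key=lambda s:s.fun)
        print(list(k),best.x.round(4),round(best.fun,4))
    return best.x,D
E
python3 - <<'E'
from fit import *
p=r.camera_params('wrist');print(proj(p,[[.515,-.275,.036]]),r.get_state()['tool_pos'])
v,D=fit([('wrist','w8.png'),('side','d8.png')],[.515,-.275,-.35],90)
im=cv2.imread('pics/w8.png');m=sil(D[0][0],v,(480,640));cs,_=cv2.findContours(m,0,2);cv2.drawContours(im,cs,-1,(0,0,255),1);cv2.imwrite('pics/w8o.png',im)
E
```

```text
clock: 19.05
tool_pos: [0.5149, -0.2735, 0.2066]
eef_rot: [0.175, 0.985, 0.0, -0.0]
contact_force: [-1.5, -0.5, -0.5]
opening: 0.402
finger_force: 0.0
[[317.57605249 220.99881791]] [ 0.51494761 -0.27354276  0.20661901]
[0] [ 0.5199 -0.2789 -0.2974] 0.0657
[1] [ 0.5185 -0.2766 -0.4972] 0.0469
[0, 1] [ 0.5191 -0.278  -0.3709] 0.1136
```

```bash
python3 - <<'E'
import cv2,numpy as np
a=cv2.imread('pics/w8.png')[130:330,220:420];b=cv2.imread('pics/w8o.png')[130:330,220:420]
g=lambda i:cv2.resize(np.clip((i/255.)**.5*255,0,255).astype(np.uint8),(600,600),interpolation=2)
b=cv2.resize(cv2.imread('pics/w8o.png')[130:330,220:420],(200,200))
A=g(a);B=np.zeros((600,200,3),np.uint8);B[:200]=b;cv2.imwrite('pics/m8.png',np.hstack([A,B]))
E
```

```text
(no output)
```

View pics/m8.png

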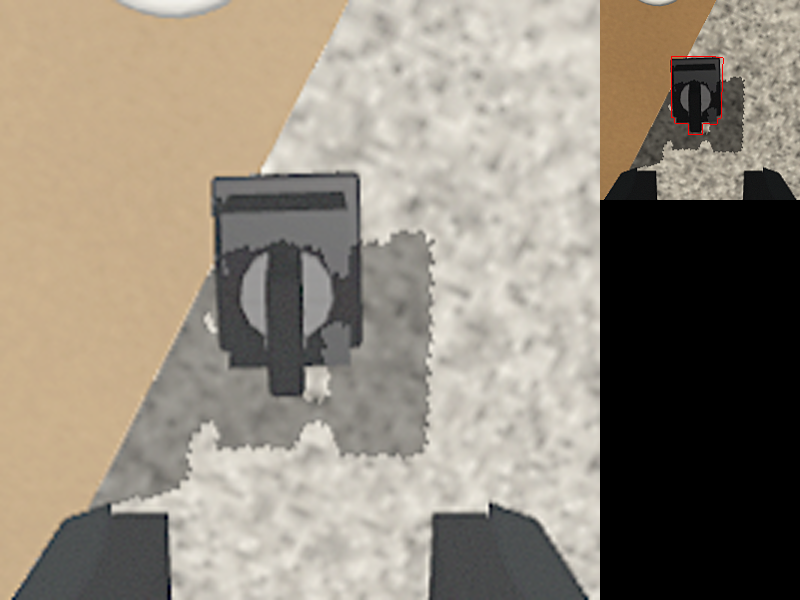

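The close view shows the stand foot's near corners at full-picture pixels (291,189) and (340,188), and the shoulder disc centred at (315.5,228). The bow's far top corners are at (310,261) and (321,261). The automatic outline lies well on it.

```bash
python3 - <<'E'
from h import *
from scipy.optimize import least_squares
p=r.camera_params('wrist');print(r.get_state()['tool_pos'])
I=np.array([(212,178),(360,174),(286.5,294),(270,394),(304,394),(229,367)])/3+[220,130]
L=np.array([[-27,-22,4],[-27,22,4],[0,0,42],[15,-4.5,82],[15,4.5,82],[22,-17,36]])/1e3
def W(v):
    c,s=np.cos(v[2]),np.sin(v[2]);return L@np.array([[c,s,0],[-s,c,0],[0,0,1]])+[v[0],v[1],0]
for sel in([0,1,2,3,4,5],[2,3,4],[0,1,3,4]):
    s=least_squares(lambda v:((proj(p,W(v))-I)[sel]).ravel(),[.517,-.277,-.35]);print(s.x.round(4),s.fun.round(1))
v=s.x
d=plane(p,[I[3],I[4]],.082);print('bow end',d.round(4),'centre',plane(p,[I[2]],.042))
delta([.5185,-.2775,.1],1.22)
E
```

```text
[ 0.51502108 -0.27414803  0.20682862]
[ 0.5188 -0.2787 -0.3265] [-0.5 -1.4  0.2 -1.3  0.2  0.2 -0.5  1.4  0.6  1.1 -0.1 -0.2]
[ 0.5181 -0.2786 -0.3267] [ 0.1 -0.7 -0.6  0.5  0.5  0.2]
[ 0.5188 -0.2787 -0.3283] [-0.4 -1.5  0.3 -1.3 -0.5  1.3  0.6  1.1]
bow end [[ 0.5307 -0.2871  0.082 ]
 [ 0.5335 -0.2794  0.082 ]] centre [[ 0.51863169 -0.27880133  0.042     ]]
t 19.15 pos [ 0.515  -0.2741  0.2068] yaw 1.219 q7 1.06 shift [-0.0044 -0.002   0.1068] rot [ 0.    -0.    -0.001] dist 0.107
```

```bash
python3 - <<'E'
from h import *
s=r.get_state();p=r.camera_params('wrist')
T=np.eye(4);T[:3,:3]=R.from_quat(s['eef_rot']).as_matrix();T[:3,3]=s['tool_pos']
E=np.eye(4);E[:3,:3]=cv2.Rodrigues(np.float64(p['rvec']))[0];E[:3,3]=p['tvec']
X=E@T  # tool->cam
print(s['tool_pos'].round(4))
def at(pos,q):
    T=np.eye(4);T[:3,:3]=R.from_quat(np.array(q)/np.linalg.norm(q)).as_matrix();T[:3,3]=pos
    e=X@np.linalg.inv(T);d=dict(p);d['rvec']=cv2.Rodrigues(e[:3,:3])[0].ravel();d['tvec']=e[:3,3];return d
w3=at([.5491,-.0016,.099],[.0375,.999,0,0])
f=lambda x,y:(x/1.7+20,y/1.7+30)
q=plane(w3,[f(160,133.5),f(278,132)],.054);d=q[1]-q[0];print('tongue',q.round(4),'ang from case y, cw +',(np.pi/2+YAW)-np.arctan2(d[1],d[0]))
q=plane(w3,[f(112,98),f(120,171)],.05);d=q[1]-q[0];print('slot',q.round(4),q.mean(0),np.linalg.norm(d),'axis yaw rel case',np.arctan2(d[1],d[0])-YAW)
q=plane(w3,[f(111.5,102),f(115,166)],.05);d=q[1]-q[0];print(q.mean(0),np.linalg.norm(d),np.arctan2(d[1],d[0])-YAW)
# disc of cylinder
q=plane(w3,[f(116,131)],.05);print('disc',q)
# w7 picture: check tongue/lock after lid closing, via screws (4 screws symmetric around axis) in w6
w6=at([.4957,-.0596,.1717],[.0375,.999,0,0])
q=plane(w6,[(212,153),(278,153),(216,219),(281,219)],.05);print('screws',q.mean(0),q.round(4).tolist())
w3s=plane(w3,[f(31,52),f(186,47),f(57,216),f(204,212)],.05);print('screws3',w3s.mean(0))
cv2.imwrite('pics/lock.png',cv2.imread('pics/w6.png')[150:225,205:325])
E
```

```text
[ 0.515  -0.2741  0.2068]
tongue [[ 0.4575 -0.0903  0.054 ]
 [ 0.4601 -0.0576  0.054 ]] ang from case y, cw + 0.006921740291794487
slot [[ 0.4465 -0.104   0.05  ]
 [ 0.4661 -0.1061  0.05  ]] [ 0.45632164 -0.10505825  0.05      ] 0.019684940989792864 axis yaw rel case -0.033523137216067395
[ 0.45608413 -0.10582491  0.05      ] 0.017295933945656393 -0.09383709800796568
disc [[ 0.45528314 -0.10481118  0.05      ]]
screws [ 0.45666651 -0.10598303  0.05      ] [[0.4326, -0.1261, 0.05], [0.4361, -0.0825, 0.05], [0.4773, -0.1302, 0.05], [0.4808, -0.0851, 0.05]]
screws3 [ 0.45606177 -0.10429167  0.05      ]
```

```bash
python3 - <<'E'
from h import *
a=r.camera_params('scene');b=r.camera_params('side')
def tri(ua,ub):
    c1,d1=ray(a,[ua]);c2,d2=ray(b,[ub]);d1=d1[0];d2=d2[0]
    t=np.linalg.lstsq(np.c_[d1,-d2],c2-c1,rcond=None)[0];return ((c1+t[0]*d1+c2+t[1]*d2)/2).round(3),np.linalg.norm(c1+t[0]*d1-c2-t[1]*d2).round(3)
for ua,ub in(((393,388),(235,357)),((420,383),(262,372)),((447,383),(288,378)),((408,320),(224,242)),((437,310),(253,254)),((470,308),(284,262)),((450,290),(285,290))): print(ua,ub,tri(ua,ub))
print(plane(b,[(339,352),(290,410),(152,352),(205,290)],.0).round(3).tolist())
s=r.get_state();print(s['q'].round(2))
E
```

```text
(393, 388) (235, 357) (array([ 0.252, -0.283,  0.059]), np.float64(0.002))
(420, 383) (262, 372) (array([ 0.287, -0.322,  0.056]), np.float64(0.002))
(447, 383) (288, 378) (array([ 0.313, -0.363,  0.07 ]), np.float64(0.011))
(408, 320) (224, 242) (array([ 0.255, -0.277,  0.277]), np.float64(0.0))
(437, 310) (253, 254) (array([ 0.291, -0.31 ,  0.275]), np.float64(0.009))
(470, 308) (284, 262) (array([ 0.32 , -0.351,  0.281]), np.float64(0.003))
(450, 290) (285, 290) (array([ 0.345, -0.319,  0.232]), np.float64(0.056))
[[0.437, -0.274, 0.0], [0.319, -0.363, 0.0], [0.123, -0.168, 0.0], [0.238, -0.026, 0.0]]
[ 0.81  0.75 -0.71  1.71  0.61  0.91  1.06]
```

```bash
echo '[[[0.3,0,0,0,0,0,-0.15],[0.3,0,0,0,0,0,-0.3],[0.3,0,0,0,0,0,-0.45],[0.3,0,0,0,0,0,-0.6],[0.3,0,0,0,0,0,-0.75],[0.3,0,0,0,0,0,-0.9],[0.3,0,0,0,0,0,-1.05]]]' | python3 steer.py; python3 -c "
from h import *
print(r.get_state()['q'].round(2))"
```

```text
clock: 19.85
tool_pos: [0.5149, -0.2749, 0.2069]
eef_rot: [-0.344, 0.939, -0.0, -0.0]
contact_force: [-0.2, 0.2, -0.9]
opening: 0.298
finger_force: 0.0
[ 0.93  0.84 -0.98  1.71  0.8   1.05  1.95]
```

```bash
echo '[[[0.3,0,0,0,0,0,-0.15],[0.3,0,0,0,0,0,-0.3],[0.3,0,0,0,0,0,-0.45],[0.3,0,0,0,0,0,-0.6],[0.3,0,0,0,0,0,-0.75],[0.3,0,0,0,0,0,-0.9],[0.3,0,0,0,0,0,-1.05]]]' | python3 steer.py; echo '[[[0.3,0,0,0,0,0,-0.15],[0.3,0,0,0,0,0,-0.3],[0.3,0,0,0,0,0,-0.45],[0.3,0,0,0,0,0,-0.6],[0.3,0,0,0,0,0,-0.75],[0.3,0,0,0,0,0,-0.9],[0.3,0,0,0,0,0,-1.067],[0.3,0,0,0,0,0,-1.067],[0.3,0,0,0,0,0,-1.067]]]' | python3 steer.py; python3 -c "
from h import *
print(r.get_state()['q'].round(2));delta([.5195,-.279,.048],1.244)"
```

```text
clock: 20.55
tool_pos: [0.5099, -0.262, 0.1979]
eef_rot: [0.759, -0.651, 0.01, 0.005]
contact_force: [1.3, 16.6, 54.3]
opening: 0.297
finger_force: 0.0
clock: 21.45
tool_pos: [0.4129, -0.1268, 0.1203]
eef_rot: [0.957, -0.274, 0.086, 0.042]
contact_force: [1.4, -0.1, 0.5]
opening: 0.3
finger_force: 0.0
[ 0.85  1.12 -1.47  2.37  1.47  1.3   2.65]
t 21.45 pos [ 0.4129 -0.1268  0.1203] yaw -2.132 q7 2.65 shift [0.1542 0.0696 0.1055] rot [ 0.055 -0.184 -0.231] dist 0.199
```

The joint ran to its range limit because −rz raises q7. I'll turn back the way it came, carefully.

```bash
echo '[[[0.3,0,0,0,0,0,0.1],[0.3,0,0,0,0,0,0.2]]]' | python3 steer.py; python3 -c "
from h import *
s=r.get_state();print(s['q'].round(2));delta([.515,-.274,.207],1.244)"
```

```text
clock: 21.65
tool_pos: [0.4132, -0.1269, 0.1203]
eef_rot: [0.924, -0.371, 0.089, 0.033]
contact_force: [0.1, -0.4, 0.3]
opening: 0.299
finger_force: 0.0
[ 0.85  1.12 -1.47  2.37  1.47  1.3   2.45]
t 21.65 pos [ 0.4132 -0.1269  0.1203] yaw -2.335 q7 2.45 shift [ 0.1886  0.0353 -0.052 ] rot [ 0.036 -0.189 -0.436] dist 0.199
```

```bash
python3 -c "
from h import *
delta([.413,-.127,.22],-2.335);delta([.5,-.24,.22],-2.335)"; python3 -c "
from h import *
b=r.camera_params('side');a=r.camera_params('scene')
i=r.snapshot('side');j=cv2.imread('pics/side0.png')[:,:,::-1]
p=proj(b,[[.5185,-.2785,.05]])[0].astype(int)
w=lambda k:k[p[1]-30:p[1]+30,p[0]-25:p[0]+25].astype(int)
d=np.abs(w(i)-w(j)).max(2);print('stand diff',(d>50).sum(),d.size,p)
cv2.imwrite('pics/d9.png',i[:,:,::-1])"
```

```text
t 21.65 pos [ 0.4132 -0.1269  0.1203] yaw -2.335 q7 2.45 shift [ 0.0188 -0.0004 -0.0979] rot [-0.006 -0.191 -0.   ] dist 0.1
t 21.65 pos [ 0.4132 -0.1269  0.1203] yaw -2.335 q7 2.45 shift [ 0.1573  0.021  -0.0712] rot [-0.006 -0.191 -0.   ] dist 0.174
stand diff 115 3000 [383 322]
```

```bash
echo '[[[0.3,0.006,0,-0.03,0,0,0],[0.3,0.012,0,-0.065,0,-0.1,0],[0.3,0.019,0,-0.098,0,-0.19,0],[0.3,0.019,0,-0.098,0,-0.19,0],[0.3,0.019,0,-0.098,0,-0.19,0]]]' | python3 steer.py; python3 -c "
from h import *
print(r.get_state()['q'].round(2));delta([.5,-.25,.22],-2.335-.9)"
```

```text
clock: 22.2
tool_pos: [0.394, -0.0923, 0.1824]
eef_rot: [0.922, -0.385, 0.023, 0.008]
contact_force: [0.3, -0.1, 0.1]
opening: 0.296
finger_force: 0.0
[ 0.88  0.93 -1.47  2.27  1.15  1.13  2.66]
t 22.2 pos [ 0.394  -0.0923  0.1824] yaw -2.362 q7 2.66 shift [ 0.1883  0.0353 -0.0286] rot [-0.024 -0.044  0.872] dist 0.194
```

```bash
echo '[[[0.3,0,0,0,0,0,0.15],[0.3,0,0,0,0,0,0.3],[0.3,0,0,0,0,0,0.45],[0.3,0,0,0,0,0,0.6],[0.3,0,0,0,0,0,0.75],[0.3,0,0,0,0,0,0.9],[0.3,0,0,0,0,0,1.05]]]' | python3 steer.py; python3 -c "
from h import *
print(r.get_state()['q'].round(2));delta([.45,-.18,.22],-2.335-2)"
```

```text
clock: 22.9
tool_pos: [0.3933, -0.0922, 0.1816]
eef_rot: [-0.603, 0.798, -0.022, 0.004]
contact_force: [0.7, 0.4, 0.4]
opening: 0.299
finger_force: 0.0
[ 0.84  0.83 -1.3   2.27  1.12  0.96  1.67]
t 22.9 pos [ 0.3933 -0.0922  0.1816] yaw 2.865 q7 1.67 shift [ 0.0697 -0.08   -0.0338] rot [-0.047  0.     0.916] dist 0.111
```

```bash
echo '[[[0.3,0.01,-0.01,-0.034,0,0,0.14],[0.3,0.025,-0.028,-0.034,-0.01,0,0.28],[0.3,0.04,-0.045,-0.034,-0.02,0,0.42],[0.3,0.055,-0.063,-0.034,-0.03,0,0.57],[0.3,0.07,-0.08,-0.034,-0.04,0,0.72],[0.3,0.07,-0.08,-0.034,-0.047,0,0.86],[0.3,0.07,-0.08,-0.034,-0.047,0,0.916],[0.3,0.07,-0.08,-0.034,-0.047,0,0.916],[0.3,0.07,-0.08,-0.034,-0.047,0,0.916]]]' | python3 steer.py; python3 -c "
from h import *
print(r.get_state()['q'].round(2));delta([.515,-.274,.2],1.244)"
```

```text
clock: 23.8
tool_pos: [0.4501, -0.1797, 0.2205]
eef_rot: [-0.191, 0.982, 0.0, -0.0]
contact_force: [0.5, 0.2, -0.1]
opening: 0.296
finger_force: 0.0
[ 0.94  0.77 -1.15  1.97  0.86  0.99  1.33]
t 23.8 pos [ 0.4501 -0.1797  0.2205] yaw 1.955 q7 1.33 shift [-0.0248 -0.1117  0.0204] rot [ 0.    -0.     0.711] dist 0.116
```

```bash
echo '[[[0.3,-0.006,-0.028,0,0,0,0.14],[0.3,-0.012,-0.056,0,0,0,0.28],[0.3,-0.018,-0.084,0,0,0,0.42],[0.3,-0.025,-0.112,0.01,0,0,0.57],[0.3,-0.025,-0.112,0.02,0,0,0.711],[0.3,-0.025,-0.112,0.02,0,0,0.711],[0.3,-0.025,-0.112,0.02,0,0,0.711],[0.3,-0.025,-0.112,0.02,0,0,0.711]]]' | python3 steer.py; python3 - <<'E'
from fit import *
print(r.get_state()['q'].round(2))
v,D=fit([('wrist','w9.png')],[.519,-.2785,-.327],75)
# lock & lid check against earlier pictures from the fixed side camera
x=cv2.imread('pics/d7.png')[230:300,290:400].astype(int);y=r.snapshot('side')[:,:,::-1][230:300,290:400].astype(int)
d=np.abs(x-y).max(2)>60;print('case diff',d.sum(),np.argwhere(d).mean(0) if d.any() else '')
delta([.5195,-.279,.048],1.244)
E
```

```text
clock: 24.6
tool_pos: [0.5156, -0.2735, 0.2017]
eef_rot: [0.162, 0.987, 0.0, 0.001]
contact_force: [0.3, -0.4, 0.1]
opening: 0.298
finger_force: 0.0
[ 0.91  0.83 -0.93  1.71  0.77  1.01  0.94]
[0] [ 0.5203 -0.2788 -0.3132] 0.0674
[0] [ 0.5203 -0.2788 -0.3132] 0.0674
case diff 1063 [25.87206021 72.91439323]
t 24.7 pos [ 0.5157 -0.2739  0.2018] yaw 1.243 q7 0.94 shift [-0.0049 -0.0038  0.1538] rot [ 0.001  0.002 -0.001] dist 0.154
```

```bash
python3 - <<'E'
from h import *
a=cv2.imread('pics/d7.png');b=cv2.imread('pics/d9.png');c=r.snapshot('side')[:,:,::-1]
for n,i in(('d7',a),('d9',b),('now',c)):
    g=i[225:262,325:356].max(2);q=np.argwhere(g<50);print(n,len(q),q.mean(0).round(1)+[225,325] if len(q) else '')
E
echo '[[[0.3,-0.002,-0.002,0.04,0,0,0],[0.3,-0.005,-0.004,0.08,0,0,0],[0.3,-0.005,-0.004,0.08,0,0,0],[0.3,-0.005,-0.004,0.11,0,0,0],[0.3,-0.005,-0.004,0.14,0,0,0],[0.3,-0.005,-0.004,0.156,0,0,0],[0.3,-0.005,-0.004,0.156,0,0,0],[0.3,-0.005,-0.004,0.156,0,0,0]]]' | python3 steer.py; python3 -c "
from h import *
delta([.5195,-.279,.046],1.244)"
```

```text
d7 169 [244.7 339.2]
d9 164 [244.7 339.2]
now 168 [244.7 339.2]
clock: 25.55
tool_pos: [0.5204, -0.2796, 0.0468]
eef_rot: [0.164, 0.986, 0.0, 0.002]
contact_force: [0.4, 0.2, 0.9]
opening: 0.299
finger_force: 0.0
t 25.55 pos [ 0.5204 -0.2796  0.0468] yaw 1.241 q7 0.76 shift [0.001  0.0003 0.0008] rot [ 0.001  0.003 -0.003] dist 0.001
```

Lid unchanged (knob at the same pixel). Now I'll close gently on the bow.

```bash
echo '[[[0,0,0,0,0,0,0],[0,0,0,0,0,0,0],[0,0,0,0,0,0,0],[0,0,0,0,0,0,0]]]' | python3 steer.py 10; echo '[[[0,0,0,0,0,0,0],[0,0,0,0,0,0,0]]]' | python3 steer.py 30
```

```text
clock: 25.95
tool_pos: [0.5201, -0.2799, 0.0466]
eef_rot: [0.164, 0.986, 0.0, 0.002]
contact_force: [-1.0, -0.2, 6.5]
opening: 0.102
finger_force: 10.0
clock: 26.15
tool_pos: [0.5201, -0.2799, 0.0466]
eef_rot: [0.164, 0.986, -0.0, 0.002]
contact_force: [-0.8, 1.0, 6.5]
opening: 0.094
finger_force: 30.0
```

```bash
echo '[[[0,0,0,-0.015,0,0,0],[0,0,0,-0.03,0,0,0],[0,0,0,-0.05,0,0,0],[0,0,0,-0.073,0,0,0],[0,0,0,-0.073,0,0,0]]]' | python3 steer.py; python3 -c "
from h import *
print(r.get_state()['opening']);delta([.458,-.107,.12],1.48)"
```

```text
clock: 26.65
tool_pos: [0.5213, -0.2798, 0.1222]
eef_rot: [0.164, 0.986, -0.0, 0.004]
contact_force: [-0.1, 0.2, -0.9]
opening: 0.099
finger_force: 30.0
0.09907148145029214
t 26.65 pos [ 0.5213 -0.2798  0.1222] yaw 1.241 q7 0.85 shift [0.1159 0.1429 0.0016] rot [ 0.     0.007 -0.239] dist 0.184
```

```bash
echo '[[[0,0.02,0.025,0,0,0,-0.06],[0,0.045,0.055,0,0,0,-0.12],[0,0.07,0.087,0,0,0,-0.18],[0,0.095,0.117,0,0,0,-0.24],[0,0.11,0.135,0,0,0,-0.24],[0,0.115,0.143,0,0,0,-0.24],[0,0.115,0.143,0,0,0,-0.24],[0,0.115,0.143,0,0,0,-0.24],[0,0.115,0.143,0,0,0,-0.24]]]' | python3 steer.py; python3 - <<'E'
from h import *
p=r.camera_params('wrist');s=r.get_state();print(s['tool_pos'],proj(p,[[.4565,-.107,.05]]))
im=r.snapshot('wrist');cv2.imwrite('pics/w10.png',im[:,:,::-1])
u=proj(p,[[.4565,-.107,.05]])[0].astype(int)
g=im.mean(2).astype(int)[u[1]-44:u[1]+44:3,u[0]-48:u[0]+51:3]
for k,row in enumerate(g): print(u[1]-44+3*k,' '.join(f'{v:3d}' for v in row))
print('cols from',u[0]-48)
delta([.458,-.107,.0606],1.48)
E
```

```text
clock: 27.55
tool_pos: [0.4572, -0.1088, 0.1181]
eef_rot: [0.047, 0.999, -0.0, 0.001]
contact_force: [-0.5, 0.1, -0.6]
opening: 0.096
finger_force: 30.0
[ 0.4572312  -0.10880858  0.11806796] [[322.4025036  261.53771201]]
217 171 171 157 121 173 173 176 180 182 186 139 175 172 174 175 175 176 178 184 184 182 176 177 177 177 177 178 178 157  96 121 183 182
220 171 152 114 117  40  62  68  71  72  72  72 143 140 140  77  61  60  64  72  72  57 176 175 176 176 175 176 179 114 119 121 130 182
223 170 117 113 114  53  76  75  74  75  74  74  73  75  75  73  70  68  69  71  73  59 177 177 176 177 176 177 181 116 120 119 146 182
226 172 162 110 112  71  75  74  74  74  74  74  69  69  82  84  83  83  83  84  87 105 143 171 177 177 176 177 177 132 131 149 180 180
229 177 169 173 173  96  73  75  74  74  71  74  85  84  91  96  96  95  95  96  98  86 127  81 108 179 175 175 177 176 177 176 178 181
232  67 179 177 176 152  74  74  73  68  82  89  92  95  98  96  97  96  95  96  97  94  84  84  85  95 177 184 189 142 142 145  58  60
235  73  69  71  72  71  74  74  65  81  93  95  93  94  97  97
[... 2639 characters left out ...]
9 111 101 183  75
295  65  73  73  50  50  49  73  78  92  91  93 101  17  16  18  17  15  16  16  25  93  93  94  80 141 165 165  72 112 109 110 178  70
298  63  71  73  52  40  18  77  92  94  94  95  84  15  17  17  14  16  16  17   3  95  94  95  96  71 181  55 152 124 106 102 168  66
301  64  65  35  21  24  22  23  25  25  22  24  28  16  16  17  16  17  17  15  11  25  25  24  24  23 133  25  23  13 117 177 119  69
304  33  26  28  26  25  24  22  23  21  23  21  17  17  16  15  18  18  17  17  16  22  23  24  24  24  20  25  23  27  23  18  73  72
cols from 274
t 27.6 pos [ 0.4571 -0.1086  0.1181] yaw 1.478 q7 0.54 shift [-0.0006  0.0017  0.0575] rot [-0.     0.002 -0.002] dist 0.057
```

```bash
python3 - <<'E'
from h import *
p=r.camera_params('wrist');s=r.get_state();print(s['tool_pos'])
e=plane(p,[(322,260.5)],s['tool_pos'][2]-.0346)[0];print('blade back edge',e,'key origin',e[:2]+.007*np.array([np.cos(-.09),np.sin(-.09)]))
print('slot',plane(p,[(322.5,261)],.05))
E
```

```text
[ 0.45712998 -0.10862048  0.11806215]
blade back edge [ 0.44374457 -0.10608376  0.08346215] key origin [ 0.45071623 -0.10671291]
slot [[ 0.45608798 -0.10674029  0.05      ]]
```

```bash
python3 - <<'E'
from h import *
p=r.camera_params('wrist');s=r.get_state();t=s['tool_pos']
e=plane(p,[(319.5,281)],t[2]-.0346+.030)[0];print('bow edge',e,'origin',e[:2]+.015*np.array([np.cos(-.09),np.sin(-.09)]))
for o in(-.004,-.002,0,.002):
    c=t[:2]+np.array([np.cos(-.09),np.sin(-.09)])*o;x=np.array([np.cos(-.09),np.sin(-.09)])
    print(o,'bow back',proj(p,[[*(c-.015*x),t[2]-.0046]]).round(1),'shoulder back',proj(p,[[*(c-.0125*x),t[2]-.0046]]).round(1),'blade',proj(p,[[*(c-.007*x),t[2]-.0346]]).round(1))
E
```

```text
bow edge [ 0.44175778 -0.10709463  0.11346215] origin [ 0.45669708 -0.10844281]
-0.004 bow back [[319.1 272.9]] shoulder back [[319.2 278.6]] blade [[319.3 265.5]]
-0.002 bow back [[319.2 277.5]] shoulder back [[319.2 283.1]] blade [[319.3 269.3]]
0 bow back [[319.2 282. ]] shoulder back [[319.2 287.6]] blade [[319.3 273.2]]
0.002 bow back [[319.2 286.5]] shoulder back [[319.2 292.1]] blade [[319.3 277. ]]
```

```bash
echo '[[[0,0,0.0015,0.01,0,0,0],[0,0,0.0015,0.02,0,0,0],[0,0,0.0015,0.03,0,0,0],[0,0,0.0015,0.035,0,0,0],[0,0,0.0015,0.039,0,0,0],[0,0,0.0015,0.039,0,0,0]]]' | python3 steer.py
```

```text
clock: 28.2
tool_pos: [0.457, -0.106, 0.079]
eef_rot: [0.045, 0.999, 0.0, 0.001]
contact_force: [-0.2, -0.6, 0.7]
opening: 0.102
finger_force: 30.0
```

```bash
echo '[[[0,0,0,0.004,0,0,0],[0,0,0,0.008,0,0,0],[0,0,0,0.012,0,0,0],[0,0,0,0.015,0,0,0],[0,0,0,0.0175,0,0,0],[0,0,0,0.0175,0,0,0],[0,0,0,0.0175,0,0,0]]]' | python3 steer.py
```

```text
clock: 28.9
tool_pos: [0.4569, -0.1057, 0.0618]
eef_rot: [0.045, 0.999, 0.0, 0.001]
contact_force: [-0.1, -0.9, -1.0]
opening: 0.1
finger_force: 30.0
```

```bash
echo '[[[0,0,0,0.001,0,0,0],[0,0,0,0.0015,0,0,0],[0,0,0,0.0015,0,0,0]]]' | python3 steer.py;  echo '[[[0,0,0,0,0,0,0.12],[0,0,0,0,0,0,0.24],[0,0,0,0,0,0,0.36],[0,0,0,0,0,0,0.48],[0,0,0,0,0,0,0.6],[0,0,0,0,0,0,0.6]]]' | python3 steer.py; python3 -c "
from h import *
s=r.get_state();print(s['moment'],s['q'].round(2))"
```

```text
clock: 29.2
tool_pos: [0.4571, -0.1057, 0.0605]
eef_rot: [0.045, 0.999, 0.0, 0.001]
contact_force: [-0.0, -1.1, 1.9]
opening: 0.096
finger_force: 30.0
clock: 29.8
tool_pos: [0.4571, -0.1068, 0.0605]
eef_rot: [0.339, 0.941, -0.001, 0.001]
contact_force: [0.7, -4.4, 2.9]
opening: 0.101
finger_force: 30.0
[-0.83815445  0.0313853   0.00396382] [ 0.52  0.9  -0.65  2.14  1.21  0.53 -0.19]
```

```bash
echo '[[[0,0,0,0,0,0,0.12],[0,0,0,0,0,0,0.24],[0,0,0,0,0,0,0.36],[0,0,0,0,0,0,0.48],[0,0,0,0,0,0,0.6],[0,0,0,0,0,0,0.72],[0,0,0,0,0,0,0.84],[0,0,0,0,0,0,0.9],[0,0,0,0,0,0,0.9]]]' | python3 steer.py; python3 -c "
from h import *
s=r.get_state();print(s['moment'],s['q'].round(2));delta(s['tool_pos'],1.478-1.57)"
```

```text
clock: 30.7
tool_pos: [0.4564, -0.1074, 0.0605]
eef_rot: [0.713, 0.701, -0.001, 0.001]
contact_force: [-1.2, -5.4, 5.8]
opening: 0.103
finger_force: 30.0
[-1.23035705  0.42053101 -0.01294489] [ 0.41  0.86 -0.46  2.15  1.1   0.39 -0.98]
t 30.7 pos [ 0.4564 -0.1074  0.0605] yaw -0.018 q7 -0.98 shift [0. 0. 0.] rot [0.    0.003 0.074] dist 0.0
```

```bash
echo '[[[0,0,0,0,0,0,0.07],[0,0,0,0,0,0,0.14],[0,0,0,0,0,0,0.2],[0,0,0,0,0,0,0.2]]]' | python3 steer.py; python3 -c "
from h import *
s=r.get_state();print(s['moment'],s['eef_rot'])
delta(s['tool_pos'])";echo '[[[0,0,0,0,0,0,0.05],[0,0,0,0,0,0,0.1],[0,0,0,0,0,0,0.1]]]' | python3 steer.py; python3 -c "
from h import *
s=r.get_state();print(s['moment'])
delta(s['tool_pos'])"
```

```text
clock: 31.1
tool_pos: [0.4562, -0.1074, 0.0605]
eef_rot: [0.78, 0.626, -0.001, 0.001]
contact_force: [-1.4, -4.9, 6.4]
opening: 0.1
finger_force: 30.0
[-1.23726487  0.5074122  -0.04135245] [ 0.77983307  0.62598587 -0.00087495  0.0011442 ]
t 31.1 pos [ 0.4562 -0.1074  0.0605] yaw -0.218 q7 -1.14 shift [0. 0. 0.] rot [ 0.001  0.003 -0.   ] dist 0.0
clock: 31.4
tool_pos: [0.456, -0.1073, 0.0605]
eef_rot: [0.81, 0.587, -0.001, 0.001]
contact_force: [-1.4, -5.3, 6.5]
opening: 0.102
finger_force: 30.0
[-1.26916585  0.61451663  0.12615872]
t 31.4 pos [ 0.456  -0.1073  0.0605] yaw -0.317 q7 -1.22 shift [0. 0. 0.] rot [ 0.001  0.003 -0.   ] dist 0.0
```

```bash
echo '[[[0,0,0,0,0,0,0.04],[0,0,0,0,0,0,0.08],[0,0,0,0,0,0,0.08]]]' | python3 steer.py; python3 - <<'E'
from h import *
s=r.get_state();print(s['moment']);delta(s['tool_pos'])
p=r.camera_params('wrist');c=np.array([.4565,-.1065]);
im=r.snapshot('scene');a=r.camera_params('scene')
cv2.imwrite('pics/s11.png',im[:,:,::-1]);cv2.imwrite('pics/d11.png',r.snapshot('side')[:,:,::-1])
E
```

```text
clock: 31.7
tool_pos: [0.4559, -0.1072, 0.0605]
eef_rot: [0.832, 0.554, -0.001, 0.001]
contact_force: [-2.7, -5.5, 6.9]
opening: 0.103
finger_force: 30.0
[-1.29879157  0.57491966  0.44149047]
t 31.7 pos [ 0.4559 -0.1072  0.0605] yaw -0.396 q7 -1.27 shift [0. 0. 0.] rot [ 0.001  0.003 -0.   ] dist 0.0
```

```bash
echo '[[[0,0,0,0,0,0,-0.06],[0,0,0,0,0,0,-0.13],[0,0,0,0,0,0,-0.13]]]' | python3 steer.py; python3 -c "
from h import *
print(r.get_state()['moment'])"; echo '[[[0,0,0,-0.006,0,0,0],[0,0,0,-0.012,0,0,0],[0,0,0,-0.018,0,0,0],[0,0,0,-0.024,0,0,0],[0,0,0,-0.04,0,0,0],[0,0,0,-0.06,0,0,0],[0,0,0,-0.06,0,0,0]]]' | python3 steer.py; python3 -c "
from h import *
s=r.get_state();print(s['moment'],s['contact_force'])
delta([.5201,-.2799,.122],1.241)"
```

```text
clock: 32.1
tool_pos: [0.4562, -0.1074, 0.0605]
eef_rot: [0.794, 0.607, -0.001, 0.001]
contact_force: [-2.1, -5.0, 7.5]
opening: 0.098
finger_force: 30.0
[-1.26642979  0.4921864   0.00373621]
clock: 32.8
tool_pos: [0.4589, -0.1037, 0.1223]
eef_rot: [0.795, 0.607, 0.004, 0.001]
contact_force: [0.5, 0.7, -0.1]
opening: 0.097
finger_force: 30.0
[-0.03456629 -0.00680495 -0.0295821 ] [ 0.51083114  0.71078409 -0.08796285]
t 32.8 pos [ 0.4589 -0.1037  0.1223] yaw -0.266 q7 -1.01 shift [-1.539e-01  1.054e-01  1.000e-04] rot [ 0.009  0.    -1.507] dist 0.187
```

```bash
echo '[[[0,-0.014,0.01,0,0,0,-0.15],[0,-0.03,0.02,0,0,0,-0.3],[0,-0.045,0.03,0,0,0,-0.45],[0,-0.06,0.041,0,0,0,-0.6],[0,-0.077,0.053,0,0,0,-0.75],[0,-0.094,0.064,0,0,0,-0.9],[0,-0.11,0.075,0,0,0,-1.05],[0,-0.125,0.086,0,0,0,-1.2],[0,-0.14,0.096,0,0,0,-1.35],[0,-0.15,0.103,0,0,0,-1.5]]]' | python3 steer.py; echo '[[[0,0,0,0,0,0,0],[0,0,0,0,0,0,0]]]' | python3 steer.py; python3 - <<'E'
from h import *
delta([.5201,-.2799,.0466],1.241)
p=r.camera_params('wrist');im=r.snapshot('wrist');cv2.imwrite('pics/w12.png',im[:,:,::-1]);t=r.get_state()['tool_pos']
# tongue/lock visible? project
print('lock px',proj(p,[[.457,-.1065,.05]]))
yk=1.241-np.pi/2;x=np.array([np.cos(yk),np.sin(yk)])
for o in(-.002,0,.002):
    c=t[:2]+x*o;print(o,'bow back',proj(p,[[*(c-.015*x),t[2]-.0046]]).round(1),'blade',proj(p,[[*(c-.007*x),t[2]-.0346]]).round(1))
g=im.mean(2).astype(int)[240:306:3,280:361:3]
for k,row in enumerate(g): print(240+3*k,' '.join(f'{v:3d}' for v in row))
E
```

```text
clock: 33.8
tool_pos: [0.517, -0.2781, 0.1196]
eef_rot: [0.166, 0.986, 0.001, 0.001]
contact_force: [-1.1, -0.5, -0.4]
opening: 0.097
finger_force: 30.0
clock: 34.0
tool_pos: [0.5164, -0.2763, 0.1199]
eef_rot: [0.17, 0.985, 0.001, 0.001]
contact_force: [-0.5, 0.1, -1.1]
opening: 0.1
finger_force: 30.0
t 34.0 pos [ 0.5164 -0.2763  0.1199] yaw 1.228 q7 0.75 shift [-0.0046 -0.0024  0.0733] rot [ 0.003  0.001 -0.013] dist 0.073
lock px [[590.61341056  54.98755895]]
-0.002 bow back [[319.3 277.5]] blade [[319.4 269.4]]
0 bow back [[319.4 282. ]] blade [[319.4 273.2]]
0.002 bow back [[319.5 286.5]] blade [[319.5 277. ]]
240 115 117  13  18  19  18  18  19  20  19  16  18  18  19  17  20  15  18  18  51  38  18  18  43  83  80  82
243 115 117  14  19  16  18  18  16  18  18  18  15  18  17  14  16  18  19  20  18  20  18  18  38  74  84  86
246 114 140  17  19  18  18  18  18  18  17  15  21  21  20  18  17  19  18  21  17  19  18  19  39  61  70  80
249 116  62  22  18  18  19  20  17  16  17  13  19  15  17  19  15  18  18  16  18  18  16  17  75  76  72  73
252  82  65  22  18  20  19  1
[... 1285 characters left out ...]
  39  38 158 159  64  71  64
288  80  71  67  85  14  18  45  80  80 100  16  16  16  18  14  16  16  62  88  79  79  36 163 161  84  69  64
291  78  85  91  88   8  10  79  90  92  99  13  16  16  15  17  15  15  48  91  93  81  55 133  70  72  77  70
294  71  78  83  81  78  78  87  88  89  97  13  15  18  15  14  16  14  25  90  89  91  78  73  85  72  62  69
297  61  63  75  53  74  80  88  89  90  88  13  13  16  13  13  14  17   2  90  90  91  89  74  88  65  68  69
300  59  24  22  17  58  69  69  68  69  64  13  15  16  16  18  15  14   7  70  69  68  68  61 151  22  19  41
303  23  25  23  23  23  20  22  22  19  19  17  15  16  16  14  14  13  16  21  17  22  20  20  38  25  22  25
```

```bash
echo '[[[0,-0.004,-0.0024,0,0,0,-0.01],[0,-0.004,-0.0024,0,0,0,-0.01],[0,-0.004,-0.0024,0,0,0,-0.01],[0,-0.004,-0.0024,0,0,0,-0.01],[0,-0.004,-0.0024,0,0,0,-0.01]]]' | python3 steer.py; python3 -c "
from h import *
delta([.5201,-.2799,.0466],1.241)"
```

```text
clock: 34.55
tool_pos: [0.5193, -0.2811, 0.1204]
eef_rot: [0.164, 0.986, 0.0, 0.001]
contact_force: [0.5, -0.7, -1.1]
opening: 0.099
finger_force: 30.0
t 34.55 pos [ 0.5193 -0.2811  0.1204] yaw 1.241 q7 0.78 shift [-0.0003  0.0014  0.0738] rot [ 0.001  0.001 -0.   ] dist 0.074
```

```bash
echo '[[[0,0,0.0005,0.02,0,0,0],[0,0,0.0005,0.04,0,0,0],[0,0,0.0005,0.046,0,0,0],[0,0,0.0005,0.046,0,0,0],[0,0,0.0005,0.046,0,0,0],[0,0,0.0005,0.046,0,0,0]]]' | python3 steer.py; python3 -c "
from h import *
delta([.5201,-.2799,.0466],1.241)"
```

```text
clock: 35.15
tool_pos: [0.5202, -0.2808, 0.0754]
eef_rot: [0.164, 0.986, 0.0, 0.002]
contact_force: [0.9, -0.1, -0.4]
opening: 0.096
finger_force: 30.0
t 35.15 pos [ 0.5202 -0.2808  0.0754] yaw 1.241 q7 0.72 shift [0.0005 0.0008 0.0288] rot [ 0.001  0.003 -0.   ] dist 0.029
```

```bash
echo '[[[0,0,0.0008,0.005,0,0,0],[0,0,0.0008,0.01,0,0,0],[0,0,0.0008,0.012,0,0,0],[0,0,0.0008,0.012,0,0,0]]]' | python3 steer.py; python3 -c "
from h import *
delta([.5201,-.2799,.0466],1.241)"
```

```text
clock: 35.55
tool_pos: [0.5195, -0.28, 0.0619]
eef_rot: [0.164, 0.986, 0.0, 0.0]
contact_force: [-0.6, -0.2, -1.1]
opening: 0.102
finger_force: 30.0
t 35.55 pos [ 0.5195 -0.28    0.0619] yaw 1.241 q7 0.71 shift [-0.0006  0.0003  0.0153] rot [ 0.001  0.001 -0.   ] dist 0.015
```

Blade is 9 mm into the stand without contact; going home.

```bash
echo '[[[0,0,0,0.004,0,0,0],[0,0,0,0.008,0,0,0],[0,0,0,0.012,0,0,0],[0,0,0,0.0145,0,0,0],[0,0,0,0.0155,0,0,0],[0,0,0,0.0155,0,0,0]]]' | python3 steer.py; echo '[[[0.25,0,0,0,0,0,0],[0.25,0,0,0,0,0,0],[0.25,0,0,0,0,0,0],[0.25,0,0,0,0,0,0]]]' | python3 steer.py; echo '[[[0.25,0,0,-0.02,0,0,0],[0.25,0,0,-0.04,0,0,0],[0.25,0,0,-0.08,0,0,0],[0.25,0,0,-0.12,0,0,0],[0.25,0,0,-0.155,0,0,0],[0.25,0,0,-0.155,0,0,0],[0.25,0,0,-0.155,0,0,0],[0.25,0,0,-0.155,0,0,0]]]' | python3 steer.py; python3 - <<'E'
from fit import *
delta([.46,-.14,.2])
v,D=fit([('wrist','w13.png')],[.519,-.2785,-.327],75)
E
```

```text
clock: 36.15
tool_pos: [0.5198, -0.28, 0.0468]
eef_rot: [0.164, 0.986, 0.0, 0.001]
contact_force: [-0.0, 1.0, -0.4]
opening: 0.099
finger_force: 30.0
clock: 36.55
tool_pos: [0.5199, -0.2801, 0.047]
eef_rot: [0.164, 0.986, 0.0, 0.001]
contact_force: [0.1, 0.7, -0.1]
opening: 0.249
finger_force: 0.0
clock: 37.35
tool_pos: [0.5185, -0.2803, 0.2005]
eef_rot: [0.164, 0.986, 0.0, -0.0]
contact_force: [1.0, -0.2, 0.2]
opening: 0.248
finger_force: 0.0
t 37.35 pos [ 0.5185 -0.2803  0.2005] yaw 1.241 q7 0.87 shift [0.1009 0.1137 0.0006] rot [ 0.    -0.001  0.   ] dist 0.152
[0] [ 0.52   -0.2788 -0.308 ] 0.0645
[0] [ 0.52   -0.2788 -0.308 ] 0.0645
```

```bash
echo '[[[0.25,0.02,0.04,0,0,0,-0.06],[0.25,0.03,0.08,0,0,0,-0.12],[0.25,0.05,0.12,0,0,0,-0.18],[0.25,0.07,0.16,0,0,0,-0.25],[0.25,0.085,0.2,0,0,0,-0.25],[0.25,0.085,0.2,0,0,0,-0.25],[0.25,0.085,0.2,0,0,0,-0.25],[0.25,0.085,0.2,0,0,0,-0.25]]]' | python3 steer.py; python3 - <<'E'
from h import *
s=r.get_state();print(s['tool_pos'],tocase(s['tool_pos']))
p=r.camera_params('wrist');im=r.snapshot('wrist');cv2.imwrite('pics/w14.png',im[:,:,::-1]);g=cv2.GaussianBlur(im.mean(2).astype(np.float32),(0,0),1)
c=np.array([.4565,-.1065])
for th in np.arange(-.5,2.4,.1):
    a=np.pi/2+YAW-th
    P=[[*(c+q*np.array([np.cos(a),np.sin(a)])),.054] for q in np.arange(.006,.062,.004)]
    u=proj(p,P);print(round(th,1),[int(g[int(round(y)),int(round(x))]) if 0<=x<639.4 and 0<=y<479 else -1 for x,y in u])
print(u[0])
E
```

```text
clock: 38.2
tool_pos: [0.5037, -0.0648, 0.2009]
eef_rot: [0.041, 0.999, -0.0, -0.0]
contact_force: [0.0, -0.4, -0.9]
opening: 0.255
finger_force: 0.0
[ 0.50366938 -0.06475431  0.20093811] [-0.04158644 -0.00484215]
-0.5 [216, 145, 216, 217, 124, 184, 186, 104, 145, 165, 208, 171, 168, 176]
-0.4 [217, 149, 209, 226, 141, 184, 143, 126, 121, 135, 152, 150, 165, 177]
-0.3 [219, 148, 213, 226, 133, 184, 104, 181, 168, 139, 183, 180, 191, 165]
-0.2 [219, 173, 206, 227, 148, 184, 84, 171, 165, 152, 173, 196, 159, 174]
-0.1 [213, 175, 199, 229, 134, 183, 95, 156, 169, 177, 162, 154, 147, 154]
-0.0 [180, 176, 205, 226, 130, 183, 92, 174, 170, 159, 181, 160, 160, 167]
0.1 [129, 178, 210, 228, 145, 183, 88, 182, 175, 163, 184, 172, 170, 156]
0.2 [94, 168, 211, 226, 153, 181, 86, 126, 183, 156, 144, 189, 168, 135]
0.3 [94, 156, 216, 227, 153, 181, 95, 128, 148, 162, 127, 156, 165, 186]
0.4 [90, 146, 220, 226, 150, 180, 168, 159, 167, 179, 177, 170, 100, 66]
0.5 [109, 174, 214, 218, 155, 179, 180, 97, 69, 136, 90, 69, 70, 66]
0.6 [141, 199, 215, 201, 172, 179, 178, 146, 67, 64, 65, 69, 71, 75]
0.
[... 466 characters left out ...]
75]
1.4 [198, 213, 119, 119, 118, 116, 83, 52, 58, 73, 75, 75, 75, 75]
1.5 [196, 215, 121, 115, 115, 107, 51, 51, 51, 51, 51, 75, 75, 75]
1.6 [196, 216, 134, 113, 112, 103, 50, 50, 50, 50, 50, 75, 75, 75]
1.7 [192, 218, 137, 115, 113, 103, 51, 50, 50, 51, 52, 75, 75, 75]
1.8 [188, 217, 137, 112, 109, 81, 60, 75, 75, 75, 75, 75, 75, 75]
1.9 [189, 218, 177, 105, 157, 132, 67, 75, 75, 75, 75, 74, 75, 75]
2.0 [191, 218, 207, 176, 171, 130, 67, 73, 75, 75, 75, 75, 75, 75]
2.1 [170, 218, 210, 184, 171, 133, 74, 67, 75, 75, 75, 74, 75, 75]
2.2 [174, 218, 210, 186, 170, 166, 75, 67, 70, 75, 75, 75, 75, 75]
2.3 [167, 217, 210, 196, 170, 169, 53, 73, 66, 72, 75, 75, 74, 75]
[252.21429044 176.26117311]
```

Tongue lies at about 1.6 rad, over the lid and reaching 48 mm from the axis, so the case is locked. The key is home and the gripper is clear of everything.

```bash
python3 -c "
from plant import r
print(r.finish_job())"
```

```text
the job is handed in; nothing more can be done
None
```

The job is handed in with no verdict shown: all three vials present are seated, the lid is shut, the lock is at its stop (about 1.6 rad), and the key is back home in its stand; the one doubt is a 54 N wrist reading (limit 120 N) when the arm hit a joint limit, and I couldn't rule out that its body pressed on something with over 40 N.

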